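Clear the spent desiccant canisters out of stock

ROBOT

A 6-joint arm with a two-finger parallel gripper is mounted at the origin on the work surface. World frame = base frame: x ahead of the robot, y to its left, z up, the work surface at z = 0. Lengths are in m, angles in degrees, forces in N, time in s.
With the tool pointing down it reaches from about 0.3 to 0.75 m from the base axis. Payload 8.5 kg.
Tool frame: the origin (TCP) lies at the very end of the fingers, on their centre line; the grasp point (between the pads) lies 19 mm behind it (hold_point_z is the distance from the TCP to the grasp point, in m); z points along the fingers, y is the direction in which the jaws open and shut (so a half turn about z gives the same grasp; the last joint's range is limited). The gripper opens to 85 mm and grips with 20 to 120 N. Pads are 22 mm wide; open, the fingers measure 114 mm over their backs; the gripper's body (76 mm by 85 mm) begins 54 mm behind the grasp point. The pads swing forward as they close: fully open they stand 13 mm farther back than shut.
Start: joints at [52.752, 21.807, 74.336, -0, 83.858, -12.336], TCP at [0.232, 0.499, 0.231] pointing down, gripper open.
Joint ranges: [-178.18, 178.18], [-50.72, 133.34], [12.68, 142.11], [-81.47, 261.47], [9.98, 163.14], [-165.26, 165.26]. Speed limits (degrees/s): [136.94, 136.94, 180, 180, 180, 180].

INTERFACE

Orientations are given as a 3x3 rotation matrix whose columns are the frame's x, y, z axes.
In Python, from rig import observe, get_image, close_job, hold_point_z gives the robot as it stands. The module is installed in compiled form; this text tells all that it offers.
- The arm moves only by the tool jog_arm, never from a script. Its arguments are lists of equal length, an entry for each row: "travel": the shift along the world's x, y, z in m, a list of three; "dr": the turn, a rotation vector about the world's x, y, z in rad, a list of three. In form: {"travel": [[x, y, z], ...], "dr": [[rx, ry, rz], ...]}. A call has 1 to 20 rows; each row shifts and turns the commanded pose from where the row before left it; what a row does not reach is not made up. A row lasts 1/12 s, in which the tool goes at most 41.7 mm and 7.16 degrees, less where a joint would pass 70% of its speed; a pose out of reach is approached as far as the arm can. A call with a gripper value outside its range is refused whole. "jaw" is the finger opening in m, from 0 to 0.0854, set as the call begins (left out, the last holds). The fingers move at their own pace and stop on an object; "newtons" is the grip in N (left out, the last holds). Time passes only in rows, so rows that do not move let the fingers close. It gives the time, the measured TCP pose, the force and the opening at its end, in the units of the state.
- observe(): the state, without advancing time (a new reading comes with each control period).
- get_image(name): name is "scene" or "top"; returns a dict with "color" (400x640x3 uint8, red, green, blue), "fovy" (degrees; the focal length in pixels is half the picture's height over the tangent of half this angle, whatever the lens; pixels are square), "cx", "cy" (the principal point, pixels), "R" (3x3) and "t" (3): a world point X has camera coordinates R X + t. Camera axes: x right, y down, z forward; pixel columns grow to the right and rows downward; lengths in m; the calibration is good to about 2 mm. A picture is of the moment at which its call begins. There is no depth.
- close_job(): hands the job in, once; it reports no verdict.
The state is a dict: "time_s": time; "q": joint angles; "qvel": joint speeds; "joint_efforts": joint torques, N m; "position": TCP position; "tool_rot": TCP orientation; "ft_force": force on the tool from outside, world axes, zero at the start; "wrist_torque": the same for the moment, N m; "grip_width": finger opening in m.
Only numpy, scipy, OpenCV 4.12 (cv2) and the standard library are available. Lean on these libraries where they do the work, as an engineer would, in place of code of your own. Each camera call takes 0.05 s, during which the arm holds its last target.

TASK

One of the three lidded boxes has been filled with spent desiccant canisters (dark green) among the fresh stock (orange): open the boxes one at a time, never two lids up together so that the fresh ones stay dry, until you find the green ones, and put every green canister into the scoop. Then push the reject bin's flap in with the scoop's front edge and tip them through into the bin. Finish with all three lids and the flap shut, the orange canisters left as they were, the scoop back flat on its mat, and the tub and heat gun undisturbed.

Things in the scene. Friction and masses are not known exactly. Their poses are not given: they have to be found in the camera images.
- box_1: One of three identical grey boxes fixed to the bench, 120 (x) x 146 (y) x 50 mm high outside, 4 mm walls and floor, blue hinged lid; origin at the centre of its underside, +x from the knob side to the hinge side, z up. Contents change from start to start: one box holds the spent canisters, one two fresh ones, one a single fresh one, standing in a row along y about the middle.
- lid_1 (a joint): Hinge of the lid of box_1, rad: 0 shut, opens upward and back to 1.9; a stiff hinge, so the lid stays where it is left (about 0.1 N m to move it). The lid is a 120 x 146 x 6 mm plate, underside 50.5 mm above the bench when shut; the hinge line runs along box y at box x = +60 mm, 50.5 mm above the bench.
- lid_1_handle (a point): Grip point of the black knob on the lid of box_1: a 22 mm diameter cylindrical head, 14 mm tall, on a thinner stem, top 35 mm above the lid's upper face; this point is the head's middle, 28 mm above that face and 20 mm in from the lid's front edge. It moves with the lid. Pinched across the hinge line direction (box y) it can turn between the fingers as the lid swings.
- box_2: One of three identical grey boxes fixed to the bench, 120 (x) x 146 (y) x 50 mm high outside, 4 mm walls and floor, blue hinged lid; origin at the centre of its underside, +x from the knob side to the hinge side, z up. Contents change from start to start: one box holds the spent canisters, one two fresh ones, one a single fresh one, standing in a row along y about the middle.
- lid_2 (a joint): Hinge of the lid of box_2, rad: 0 shut, opens upward and back to 1.9; a stiff hinge, so the lid stays where it is left (about 0.1 N m to move it). The lid is a 120 x 146 x 6 mm plate, underside 50.5 mm above the bench when shut; the hinge line runs along box y at box x = +60 mm, 50.5 mm above the bench.
- lid_2_handle (a point): Grip point of the black knob on the lid of box_2: a 22 mm diameter cylindrical head, 14 mm tall, on a thinner stem, top 35 mm above the lid's upper face; this point is the head's middle, 28 mm above that face and 20 mm in from the lid's front edge. It moves with the lid. Pinched across the hinge line direction (box y) it can turn between the fingers as the lid swings.
- box_3: One of three identical grey boxes fixed to the bench, 120 (x) x 146 (y) x 50 mm high outside, 4 mm walls and floor, blue hinged lid; origin at the centre of its underside, +x from the knob side to the hinge side, z up. Contents change from start to start: one box holds the spent canisters, one two fresh ones, one a single fresh one, standing in a row along y about the middle.
- lid_3 (a joint): Hinge of the lid of box_3, rad: 0 shut, opens upward and back to 1.9; a stiff hinge, so the lid stays where it is left (about 0.1 N m to move it). The lid is a 120 x 146 x 6 mm plate, underside 50.5 mm above the bench when shut; the hinge line runs along box y at box x = +60 mm, 50.5 mm above the bench.
- lid_3_handle (a point): Grip point of the black knob on the lid of box_3: a 22 mm diameter cylindrical head, 14 mm tall, on a thinner stem, top 35 mm above the lid's upper face; this point is the head's middle, 28 mm above that face and 20 mm in from the lid's front edge. It moves with the lid. Pinched across the hinge line direction (box y) it can turn between the fingers as the lid swings.
- spent_1: Spent desiccant canister: a dark green plastic cylinder, diameter 22 mm, height 20 mm, 15 g; origin at the centre of one end face, z along its axis (up as it starts). Three to five of these are there; an absent one reads None.
- spent_2: Spent desiccant canister: a dark green plastic cylinder, diameter 22 mm, height 20 mm, 15 g; origin at the centre of one end face, z along its axis (up as it starts). Three to five of these are there; an absent one reads None.
- spent_3: Spent desiccant canister: a dark green plastic cylinder, diameter 22 mm, height 20 mm, 15 g; origin at the centre of one end face, z along its axis (up as it starts). Three to five of these are there; an absent one reads None.
- spent_4: Spent desiccant canister: a dark green plastic cylinder, diameter 22 mm, height 20 mm, 15 g; origin at the centre of one end face, z along its axis (up as it starts). Three to five of these are there; an absent one reads None.
- spent_5: Spent desiccant canister: a dark green plastic cylinder, diameter 22 mm, height 20 mm, 15 g; origin at the centre of one end face, z along its axis (up as it starts). Three to five of these are there; an absent one reads None.
- fresh_1: Fresh desiccant canister, bright orange, otherwise the same as a spent one (diameter 22 mm, height 20 mm, origin at the centre of one end face). Always there.
- fresh_2: Fresh desiccant canister, bright orange, otherwise the same as a spent one (diameter 22 mm, height 20 mm, origin at the centre of one end face). Always there.
- fresh_3: Fresh desiccant canister, bright orange, otherwise the same as a spent one (diameter 22 mm, height 20 mm, origin at the centre of one end face). Always there.
- mat: Black rubber mat fixed to the bench, 200 (x) x 100 (y) x 3 mm, where the scoop lives; origin at the centre of its underside.
- scoop: Aluminium scoop, 0.15 kg. Bowl 110 (x) x 78 (y) mm, walls and floor 3 mm, open at the front (+x), back wall 50 mm high, sides sloping from 42 mm (back) to 18 mm. Origin: centre of the bowl's underside, z up. A level handle bar, 18 mm wide (y), 22 mm high, sticks out 92 mm behind the back wall: grip it about 105 mm behind the origin, where its middle is 39 mm above the underside.
- scoop_lip (a point): Middle of the scoop's front edge, 55 mm ahead of the scoop's origin.
- bin: Reject bin fixed to the bench, 170 x 170 x 172 mm high, clear walls 4 mm thick, grey frame, closed top. Its front (-x) face has an opening 114 mm wide from 85 to 160 mm above the bench, closed by the yellow flap; the front face lies at x = -85 mm. Origin at the centre of its underside, x points inward from the flap.
- flap (a joint): One-way flap of the bin, rad: 0 shut (hanging upright), swings inward and up to 1.45 about a hinge along the top of the opening (159 mm above the bench). 108 mm wide, 72 mm tall; a weak spring shuts it (about 1 N at its lower edge).
- tub: Bystander: white tub with black cap and red band, diameter 72 mm, 100 mm tall, 0.4 kg, loose; origin at the centre of its underside.
- heat_gun: Bystander: yellow and black heat gun lying on the bench, about 190 x 170 mm, 65 mm tall, loose.
Not all that is in view belongs to the job. Of the things that look like the bin, take the one that is nearest to the robot's base at the start. Of the things shaped like the scoop, the aluminium one is meant.

How it is judged (in metres and radians):
On the way, in this order (a step that is already met when the one before it is completed fails the run):
1. the box that holds the spent canisters has been opened (lid past 1.0 rad) (((value of joint lid_1 above 1 rad and horizontal distance between each of spent_1, spent_2, spent_3, spent_4, spent_5 and box_1 below 0.085 m) or (value of joint lid_2 above 1 rad and horizontal distance between each of spent_1, spent_2, spent_3, spent_4, spent_5 and box_2 below 0.085 m) or (value of joint lid_3 above 1 rad and horizontal distance between each of spent_1, spent_2, spent_3, spent_4, spent_5 and box_3 below 0.085 m))), for 0.2 s.
2. every spent canister is in the scoop's bowl (x of spent_1 in the frame of scoop between -0.056 and 0.056 m and y of spent_1 in the frame of scoop between -0.038 and 0.038 m and z of spent_1 in the frame of scoop between -0.002 and 0.055 m and x of spent_2 in the frame of scoop between -0.056 and 0.056 m and y of spent_2 in the frame of scoop between -0.038 and 0.038 m and z of spent_2 in the frame of scoop between -0.002 and 0.055 m and x of spent_3 in the frame of scoop between -0.056 and 0.056 m and y of spent_3 in the frame of scoop between -0.038 and 0.038 m and z of spent_3 in the frame of scoop between -0.002 and 0.055 m and x of spent_4 in the frame of scoop between -0.056 and 0.056 m and y of spent_4 in the frame of scoop between -0.038 and 0.038 m and z of spent_4 in the frame of scoop between -0.002 and 0.055 m and x of spent_5 in the frame of scoop between -0.056 and 0.056 m and y of spent_5 in the frame of scoop between -0.038 and 0.038 m and z of spent_5 in the frame of scoop between -0.002 and 0.055 m), for 0.3 s.
3. the flap is pushed in (past 0.5 rad) by the scoop's front edge, which is inside the bin (value of joint flap above 0.5 rad and x of scoop_lip in the frame of bin between -0.075 and 0.08 m and y of scoop_lip in the frame of bin between -0.06 and 0.06 m and z of scoop_lip in the frame of bin below 0.155 m), for 0.1 s.
At the end, for the whole second after the job is handed in: All spent canisters lie in the bin below its sill (under 70 mm); flap under 0.1 rad, lids under 0.08 rad; each fresh canister within 40 mm of its start; scoop level (0.12 rad), at rest on the mat (underside under 8 mm up), bowl centre within 70 mm of the mat centre (x of spent_1 in the frame of bin between -0.083 and 0.083 m and y of spent_1 in the frame of bin between -0.083 and 0.083 m and z of spent_1 in the frame of bin between 0 and 0.07 m and x of spent_2 in the frame of bin between -0.083 and 0.083 m and y of spent_2 in the frame of bin between -0.083 and 0.083 m and z of spent_2 in the frame of bin between 0 and 0.07 m and x of spent_3 in the frame of bin between -0.083 and 0.083 m and y of spent_3 in the frame of bin between -0.083 and 0.083 m and z of spent_3 in the frame of bin between 0 and 0.07 m and x of spent_4 in the frame of bin between -0.083 and 0.083 m and y of spent_4 in the frame of bin between -0.083 and 0.083 m and z of spent_4 in the frame of bin between 0 and 0.07 m and x of spent_5 in the frame of bin between -0.083 and 0.083 m and y of spent_5 in the frame of bin between -0.083 and 0.083 m and z of spent_5 in the frame of bin between 0 and 0.07 m and value of joint flap below 0.1 rad and value of joint each of lid_1, lid_2, lid_3 below 0.08 rad and distance of each of fresh_1, fresh_2, fresh_3 from where it was at the start of the episode below 0.04 m and horizontal distance between scoop and mat below 0.07 m and angle between scoop's own z axis and vertical below 0.12 rad and height (world z) of scoop below 0.008 m and linear speed of scoop below 0.02 m/s); the robot touches nothing.
It fails at once if two lids are up (past 0.3 rad) at one time (value of joint each of lid_1, lid_2 above 0.3 rad or value of joint each of lid_1, lid_3 above 0.3 rad or value of joint each of lid_2, lid_3 above 0.3 rad).
It fails at once if the tub or the heat gun is moved more than 30 mm (distance of any of tub, heat_gun from where it was at the start of the episode above 0.03 m).
Of spent_1, spent_2, spent_3, spent_4, spent_5 only 3 to 5 are there at a start; the rules pass over those that are not, and their reading is None.
At some moment in a run one of scoop may be knocked a few centimetres aside while the robot is not near it.
It also fails if it takes over 210 s, if anything falls off the work surface, if the arm or the gripper's body presses on something with over 40 N, if the wrist force passes 120 N, or if a joint passes its speed limit or range.

## Working session

There is one attempt and no reset: what is moved stays moved. The work goes in short steps, Python scripts to look and compute and a tool call to move; the robot and the scene stay as the last step left them, time stands still between calls to the robot, and variables do not carry over. Pictures are saved under pics/ and viewed, and the job is handed in when it is done.

Besides the shell and the picture viewer there is one more tool, called after "Emit:" as name(argument=value, ...), one argument or row to a line, values as JSON. jog_arm: Moves the arm, as the interface text tells. Its arguments: {"type":"object","properties":{"travel":{"type":"array"},"dr":{"type":"array"},"jaw":{"type":"number"},"newtons":{"type":"number"}},"required":["travel","dr"]}

```bash
mkdir -p pics; ls
python3 - <<'E'
from rig import observe,get_image,hold_point_z
import cv2,numpy as np
print(hold_point_z, observe())
for n in("scene","top"):
    g=get_image(n); cv2.imwrite(f"pics/{n}0.png",g["color"][:,:,::-1])
    print(n,g["fovy"],g["cx"],g["cy"],np.round(g["R"],4).tolist(),np.round(g["t"],4), "cam",-np.array(g["R"]).T@g["t"],g.keys())
E
```

```text
pics
0.0187 {'time_s': 0.0, 'q': array([ 5.27527739e+01,  2.18425509e+01,  7.43849485e+01,  1.64814547e-03,
        8.38566474e+01, -1.23335771e+01]), 'qvel': array([-0.03064017,  0.00128618, -0.08857521, -0.01559461,  0.05477355,
       -0.0159452 ]), 'joint_efforts': array([ 8.53199981e-04, -4.48479331e+01, -2.31278497e+01, -1.53860610e-04,
        4.83316951e-03,  4.59889577e-06]), 'position': array([0.23148908, 0.49859926, 0.230696  ]), 'tool_rot': array([[-9.06942228e-01,  4.21254037e-01, -9.11667756e-04],
       [ 4.21254885e-01,  9.06941561e-01, -1.15177105e-03],
       [ 3.41641174e-04, -1.42863429e-03, -9.99998921e-01]]), 'ft_force': array([ 0.41026498, -0.15492353,  0.3773456 ]), 'wrist_torque': array([ 0.00269132, -0.02248031,  0.00078429]), 'grip_width': 0.08517266505625558}
scene 45.530763302775334 319.17149803412843 195.9733807220596 [[-0.1404, 0.9899, -0.0195], [0.756, 0.0945, -0.6478], [-0.6394, -0.1057, -0.7616]] [ 0.1241 -0.3073  1.8459] cam [1.4299658  0.10133577 1.20917905] dict_keys(['color', 'fovy', 'cx', 'cy', 'R', 't'])
top 45.18896784352622 321.2009306076463 201.30433952178035 [[-0.0474, -0.9989, -0.0041], [-0.9721, 0.047, -0.2296], [0.2296, -0.0069, -0.9733]] [-0.0171  0.5638  1.579 ] cam [ 0.1848193  -0.03268179  1.66614512] dict_keys(['color', 'fovy', 'cx', 'cy', 'R', 't'])
```

View pics/scene0.png

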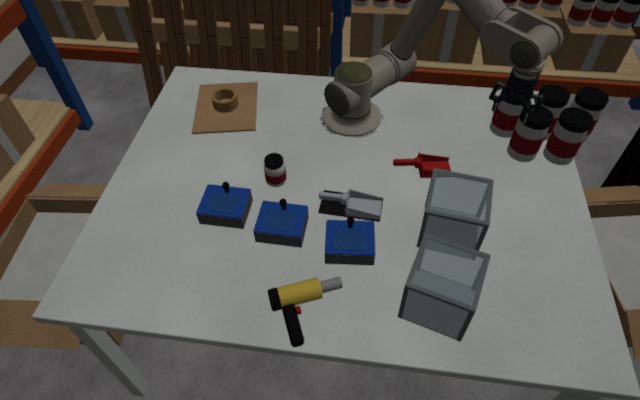

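View pics/top0.png

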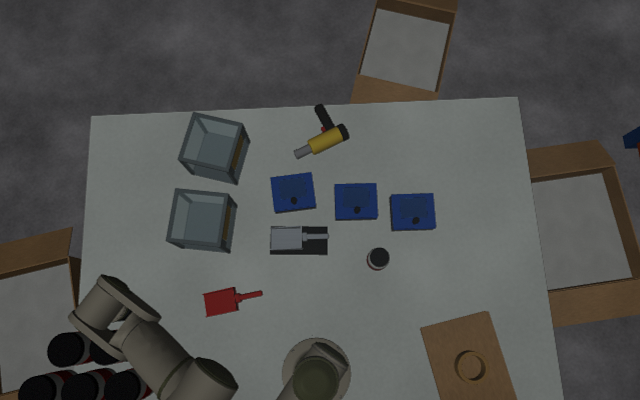

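The top view shows the boxes' blue lids at (294,193), (356,202) and (413,211). There are two bins, at (202,220), which is nearer the base, and at (214,148). The aluminium scoop is on the mat at (298,240), and the red decoy scoop is at (230,300). The tub is at (378,258) and the heat gun at (322,138). I'll use the bin at (202,220) and the aluminium scoop, and zoom in to check both.

```bash
cat > h.py <<'E'
from rig import observe,get_image,hold_point_z
import cv2,numpy as np
def cam(n):
    g=get_image(n); g["R"]=np.array(g["R"]);g["t"]=np.array(g["t"])
    g["f"]=200/np.tan(np.radians(g["fovy"])/2); g["bgr"]=np.ascontiguousarray(g["color"][:,:,::-1]); return g
def ray(g,u,v):
    d=g["R"].T@np.array([(u-g["cx"])/g["f"],(v-g["cy"])/g["f"],1.]); return -g["R"].T@g["t"],d
def onz(g,u,v,z):
    c,d=ray(g,u,v); return c+d*(z-c[2])/d[2]
def proj(g,X):
    p=g["R"]@np.asarray(X,float)+g["t"]; return g["cx"]+g["f"]*p[0]/p[2], g["cy"]+g["f"]*p[1]/p[2]
def tri(g1,p1,g2,p2):
    c1,d1=ray(g1,*p1);c2,d2=ray(g2,*p2)
    s=np.linalg.lstsq(np.stack([d1,-d2],1),c2-c1,rcond=None)[0]
    a=c1+s[0]*d1;b=c2+s[1]*d2; return (a+b)/2,np.linalg.norm(a-b)
def crop(g,x0,y0,x1,y1,k,name):
    im=cv2.resize(g["bgr"][y0:y1,x0:x1],None,fx=k,fy=k,interpolation=cv2.INTER_CUBIC)
    im=cv2.convertScaleAbs(im,alpha=1.5,beta=15)
    for x in range((x0+9)//10*10,x1,10):
        cv2.line(im,((x-x0)*k,0),((x-x0)*k,4 if x%50 else 12),(255,255,255),1)
        if x%20==0: cv2.putText(im,str(x),((x-x0)*k,22),0,.35,(255,255,255),1)
    for y in range((y0+9)//10*10,y1,10):
        cv2.putText(im,str(y),(0,(y-y0)*k+4),0,.35,(255,255,255),1)
    cv2.imwrite("pics/"+name,im)
def blobs(mask,mn=30):
    n,l,s,c=cv2.connectedComponentsWithStats(mask.astype(np.uint8))
    return [(s[i].tolist(),c[i].round(1).tolist(),l==i) for i in range(1,n) if s[i][4]>=mn]
E
python3 - <<'E'
from h import *
T=cam("top");S=cam("scene")
crop(T,160,170,360,320,4,"t_bin_scoop.png"); crop(S,310,150,500,300,4,"s_bin_scoop.png")
crop(T,260,160,450,280,4,"t_boxes.png")
for n,g in(("top",T),("scene",S)):
    c=g["color"].astype(int)
    m=(c[:,:,2]>c[:,:,0]+50)&(c[:,:,2]>c[:,:,1]+35)
    for s,ce,l in blobs(m,300):
        cn=cv2.findContours(l.astype(np.uint8),0,2)[0]
        r=cv2.minAreaRect(max(cn,key=len)); b=cv2.boxPoints(r)
        print(n,s,ce,[np.round(onz(g,*p,.0565)[:2],3).tolist() for p in b],"c",onz(g,*ce,.0565).round(3))
E
```

```text
top [271, 173, 44, 39, 806] [292.4, 193.3] [[0.659, 0.129], [0.671, -0.012], [0.549, -0.022], [0.538, 0.118]] c [0.598 0.054 0.056]
top [335, 183, 42, 36, 817] [354.9, 202.4] [[0.624, -0.093], [0.622, -0.235], [0.5, -0.23], [0.502, -0.09]] c [ 0.555 -0.16   0.056]
top [392, 193, 43, 37, 822] [412.7, 212.8] [[0.577, -0.288], [0.576, -0.431], [0.454, -0.424], [0.455, -0.282]] c [ 0.509 -0.355  0.056]
scene [197, 185, 53, 33, 1212] [223.6, 201.5] [[0.578, -0.426], [0.457, -0.453], [0.46, -0.286], [0.58, -0.268]] c [ 0.522 -0.355  0.056]
scene [254, 201, 53, 36, 1333] [280.8, 219.1] [[0.624, -0.234], [0.503, -0.25], [0.506, -0.091], [0.626, -0.083]] c [ 0.569 -0.162  0.056]
scene [325, 220, 50, 35, 1425] [349.7, 237.9] [[0.675, -0.012], [0.554, -0.026], [0.54, 0.123], [0.661, 0.128]] c [0.612 0.054 0.056]
```

View pics/t_bin_scoop.png

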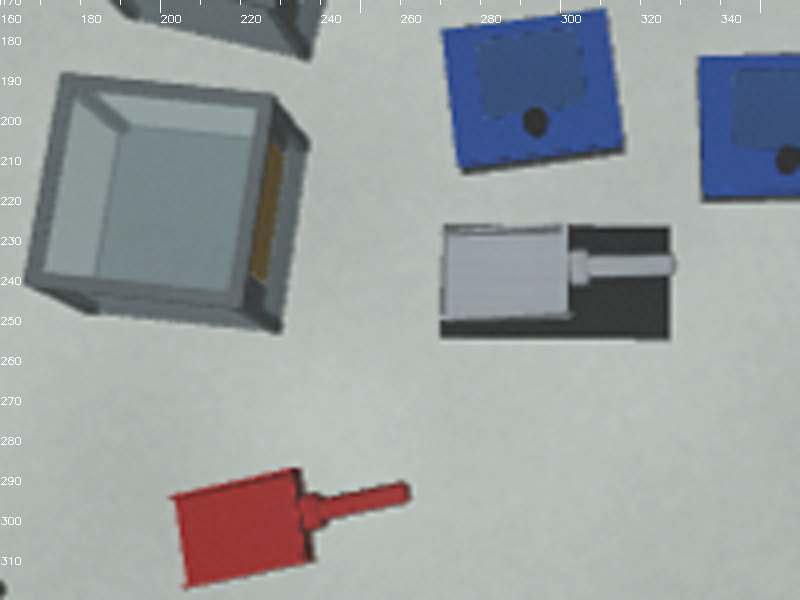

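View pics/s_bin_scoop.png

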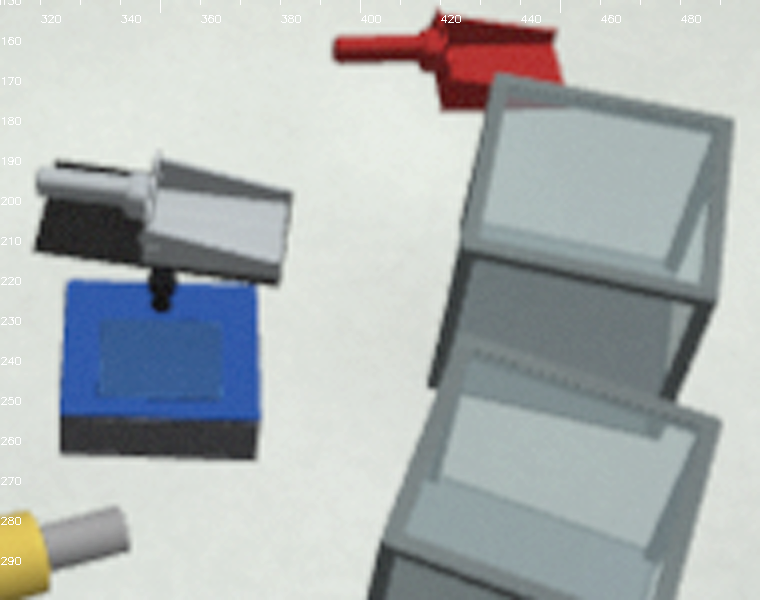

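View pics/t_boxes.png

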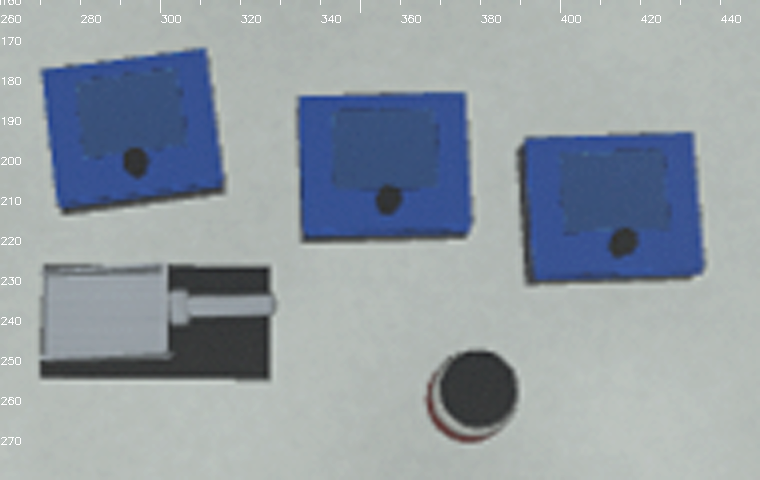

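The crops confirm the choices. The near bin's top runs from (175,188) to (220,247), with the yellow flap on its right side (-y). The aluminium scoop's lip is at column 271 and its handle end at (328,236). Next I'll measure these.

Run:
```python
from h import *
T=cam("top");S=cam("scene")
print("bin")
for p,q in zip([(175.5,188.2),(228.2,193.7),(220.2,246.5),(166.2,240.7)],[(488.7,225),(426.2,210),(434.2,168),(493.2,180)]):
    print(onz(T,*p,.172).round(3),onz(S,*q,.172).round(3),tri(T,p,S,q)[0].round(3))
print("scoop lip corners");
for p,q in [((270.5,226.5),None),((270.5,249.5),None)]: print(onz(T,*p,.018).round(3))
print("back rim",onz(T,301.5,226,.053).round(3),onz(T,302,249,.053).round(3))
print("handle end",tri(T,(328,236),S,(319.5,195.5)), onz(T,328,236,.053).round(3),"handle start",onz(T,307,236.5,.053).round(3))
print("scene lip",onz(S,379.5,221,.006).round(3),onz(S,382.5,198,.021).round(3))
print("mat",[onz(T,*p,.003).round(3)[:2] for p in [(270,254.5),(327,254.5),(327.5,226.5)]], [onz(S,*p,.003).round(3)[:2] for p in[(324,190.5),(319,212.5)]])
print("knob tops")
for p,q,n in [((294,200.2),(350.3,217.8),'A'),((354.3,209.8),(283,201.5),'B'),((413.5,220.5),(225.6,184),'C')]:
    print(n,onz(T,*p,.0915).round(3))
c=S["color"];
for nm,x0,y0,x1,y1 in [("A",335,205,365,235)]: crop(S,190,170,380,260,4,"s_boxes.png")
```

```text
bin
[0.603 0.423 0.172] [0.604 0.425 0.172] [0.604 0.424 0.171]
[0.577 0.254 0.172] [0.573 0.259 0.172] [0.576 0.256 0.175]
[0.407 0.279 0.172] [0.408 0.283 0.172] [0.408 0.281 0.171]
[0.434 0.449 0.172] [0.436 0.452 0.172] [0.434 0.451 0.17 ]
scoop lip corners
[0.492 0.136 0.018]
[0.412 0.138 0.018]
back rim [0.482 0.027 0.053] [0.403 0.028 0.053]
handle end (array([ 0.44559551, -0.06099839,  0.03908598]), np.float64(0.001436940328954701)) [ 0.443 -0.061  0.053] handle start [0.445 0.01  0.053]
scene lip [0.499 0.138 0.006] [0.415 0.142 0.021]
mat [array([0.396, 0.142]), array([ 0.387, -0.056]), array([ 0.485, -0.062])] [array([ 0.391, -0.053]), array([ 0.487, -0.057])]
knob tops
A [0.564 0.047 0.091]
B [ 0.522 -0.153  0.091]
C [ 0.476 -0.348  0.091]
```

View pics/s_boxes.png

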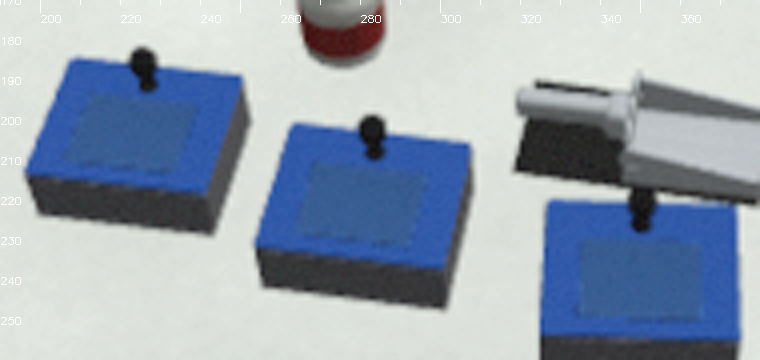

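Run:
```python
from h import *
T=cam("top");S=cam("scene")
for p,q,n in [((293.8,200.5),(350.5,221),'A'),((357.2,210),(283,202.5),'B'),((415.8,220.5),(225.7,185.8),'C')]:
    x,e=tri(T,p,S,q);print(n,x.round(4),e.round(4),onz(T,*p,.0875).round(3))
# lid corners fit
for n,cs in dict(A=[(292.4,193.3)],).items(): pass
for n in "AB":pass
print(observe()["time_s"])
```

```text
A [0.5664 0.0498 0.0789] 0.0019 [0.564 0.048 0.087]
B [ 0.5226 -0.163   0.0808] 0.0017 [ 0.521 -0.163  0.087]
C [ 0.4772 -0.3573  0.0805] 0.0012 [ 0.476 -0.356  0.087]
0.4
```

Emit:
jog_arm(
  travel=[
    [0.0208,-0.028,0.002],
    [0.0208,-0.028,0.002],
    [0.0208,-0.028,0.002],
    [0.0208,-0.028,0.002],
    [0.0208,-0.028,0],
    [0.0208,-0.028,0],
    [0.0208,-0.028,0],
    [0.0208,-0.028,0],
    [0.0208,-0.028,0],
    [0.0208,-0.028,0],
    [0.0208,-0.028,0],
    [0.0208,-0.028,0],
    [0.0208,-0.028,0],
    [0.0208,-0.028,0],
    [0.0208,-0.028,0],
    [0.0208,-0.028,0],
    [0,0,-0.03],
    [0,0,-0.03],
    [0,0,0],
    [0,0,0],
  ],
  dr=[
    [0,0,0.0325],
    [0,0,0.0325],
    [0,0,0.0325],
    [0,0,0.0325],
    [0,0,0.0325],
    [0,0,0.0325],
    [0,0,0.0325],
    [0,0,0.0325],
    [0,0,0.0325],
    [0,0,0.0325],
    [0,0,0.0325],
    [0,0,0.0325],
    [0,0,0.0325],
    [0,0,0.0325],
    [0,0,0.0325],
    [0,0,0.0325],
    [0,0,0],
    [0,0,0],
    [0,0,0],
    [0,0,0],
  ],
  jaw=0.06,
  newtons=60,
)

```text
time_s: 2.07
position: [0.5641, 0.0509, 0.179]
tool_rot: [[-0.996, -0.085, -0.003], [-0.085, 0.996, 0.0], [0.003, 0.0, -1.0]]
ft_force: [0.3, -0.3, -0.2]
grip_width: 0.06
```

Emit:
jog_arm(
  travel=[
    [0,-0.001,-0.03],
    [0,0,-0.03],
    [0,0,-0.03],
    [0,0,-0.022],
    [0,0,0],
    [0,0,0],
  ],
  dr=[
    [0,0,0],
    [0,0,0],
    [0,0,0],
    [0,0,0],
    [0,0,0],
    [0,0,0],
  ],
)

```text
time_s: 2.57
position: [0.5653, 0.05, 0.0689]
tool_rot: [[-0.996, -0.086, 0.001], [-0.086, 0.996, -0.0], [-0.001, -0.0, -1.0]]
ft_force: [0.1, -0.4, -0.1]
grip_width: 0.0601
```

Emit:
jog_arm(
  travel=[
    [0,0,0],
    [0,0,0],
    [0,0,0],
    [0,0,0],
    [0,0,0],
    [0,0,0],
  ],
  dr=[
    [0,0,0],
    [0,0,0],
    [0,0,0],
    [0,0,0],
    [0,0,0],
    [0,0,0],
  ],
  jaw=0.01,
  newtons=40,
)

```text
time_s: 3.07
position: [0.5652, 0.0497, 0.0691]
tool_rot: [[-0.996, -0.085, 0.003], [-0.085, 0.996, -0.0], [-0.003, -0.001, -1.0]]
ft_force: [-2.1, 0.3, 7.0]
grip_width: 0.0201
```

Run:
```python
import numpy as np,json
t=np.linspace(0,1.75,21)
x=-.1*np.cos(t)+.034*np.sin(t);z=.1*np.sin(t)+.034*np.cos(t)
a=np.radians(4.9)
print(json.dumps([[round(d*np.cos(a),4),round(d*np.sin(a),4),round(e,4)] for d,e in zip(np.diff(x),np.diff(z))]))
print([[round(d,4),0,round(e,4)] for d,e in zip(np.diff(x),np.diff(z))])
```

```text
[[0.0033, 0.0003, 0.0086], [0.0041, 0.0003, 0.0083], [0.0048, 0.0004, 0.0079], [0.0055, 0.0005, 0.0074], [0.0061, 0.0005, 0.0069], [0.0067, 0.0006, 0.0064], [0.0072, 0.0006, 0.0058], [0.0077, 0.0007, 0.0051], [0.0081, 0.0007, 0.0044], [0.0084, 0.0007, 0.0037], [0.0087, 0.0007, 0.0029], [0.0089, 0.0008, 0.0022], [0.0091, 0.0008, 0.0014], [0.0092, 0.0008, 0.0006], [0.0092, 0.0008, -0.0002], [0.0091, 0.0008, -0.001], [0.009, 0.0008, -0.0018], [0.0088, 0.0008, -0.0026], [0.0086, 0.0007, -0.0034], [0.0082, 0.0007, -0.0041]]
[[np.float64(0.0034), 0, np.float64(0.0086)], [np.float64(0.0041), 0, np.float64(0.0083)], [np.float64(0.0048), 0, np.float64(0.0079)], [np.float64(0.0055), 0, np.float64(0.0074)], [np.float64(0.0061), 0, np.float64(0.0069)], [np.float64(0.0067), 0, np.float64(0.0064)], [np.float64(0.0072), 0, np.float64(0.0058)], [np.float64(0.0077), 0, np.float64(0.0051)], [np.float64(0.0081), 0, np.float64(0.0044)], [np.float64(0.0085), 0, np.float64(0.0037)], [np.float64(0.0088), 0, np.float64(0.0029)], [np.float64(0.009), 0, np.float64(0.0022)], [np.float64(0.0091), 0, np.float64(0.0014)], [np.float64(0.0092), 0, np.float64(0.0006)], [np.float64(0.0092), 0, np.float64(-0.0002)], [np.float64(0.0092), 0, np.float64(-0.001)], [np.float64(0.0091), 0, np.float64(-0.0018)], [np.float64(0.0089), 0, np.float64(-0.0026)], [np.float64(0.0086), 0, np.float64(-0.0034)], [np.float64(0.0083), 0, np.float64(-0.0041)]]
```

First I'll open to about 0.6 rad and check the force.

Emit:
jog_arm(
  travel=[
    [0.0033,0.0003,0.0086],
    [0.0041,0.0003,0.0083],
    [0.0048,0.0004,0.0079],
    [0.0055,0.0005,0.0074],
    [0.0061,0.0005,0.0069],
    [0.0067,0.0006,0.0064],
    [0.0072,0.0006,0.0058],
  ],
  dr=[
    [0,0,0],
    [0,0,0],
    [0,0,0],
    [0,0,0],
    [0,0,0],
    [0,0,0],
    [0,0,0],
  ],
)

```text
time_s: 3.65
position: [0.6012, 0.0529, 0.1191]
tool_rot: [[-0.996, -0.085, -0.003], [-0.085, 0.996, -0.0], [0.003, -0.0, -1.0]]
ft_force: [-4.2, -1.0, -2.6]
grip_width: 0.02
```

Emit:
jog_arm(
  travel=[
    [0.0077,0.0007,0.0051],
    [0.0081,0.0007,0.0044],
    [0.0084,0.0007,0.0037],
    [0.0087,0.0007,0.0029],
    [0.0089,0.0008,0.0022],
    [0.0091,0.0008,0.0014],
    [0.0092,0.0008,0.0006],
    [0.0092,0.0008,-0.0002],
    [0.0091,0.0008,-0.001],
    [0.009,0.0008,-0.0018],
    [0.0088,0.0008,-0.0026],
    [0.0086,0.0007,-0.0034],
    [0.0082,0.0007,-0.0041],
    [0,0,0],
    [0,0,0],
  ],
  dr=[
    [0,0,0],
    [0,0,0],
    [0,0,0],
    [0,0,0],
    [0,0,0],
    [0,0,0],
    [0,0,0],
    [0,0,0],
    [0,0,0],
    [0,0,0],
    [0,0,0],
    [0,0,0],
    [0,0,0],
    [0,0,0],
    [0,0,0],
  ],
)

```text
time_s: 4.9
position: [0.7168, 0.0631, 0.1282]
tool_rot: [[-0.996, -0.085, 0.006], [-0.085, 0.996, 0.0], [-0.006, -0.0, -1.0]]
ft_force: [2.1, 1.6, 6.5]
grip_width: 0.0196
```

Run:
```python
from h import *
T=cam("top");S=cam("scene")
crop(T,250,150,360,260,5,"t1.png");crop(S,300,180,400,260,5,"s1.png")
```

```text
(no output)
```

View pics/t1.png

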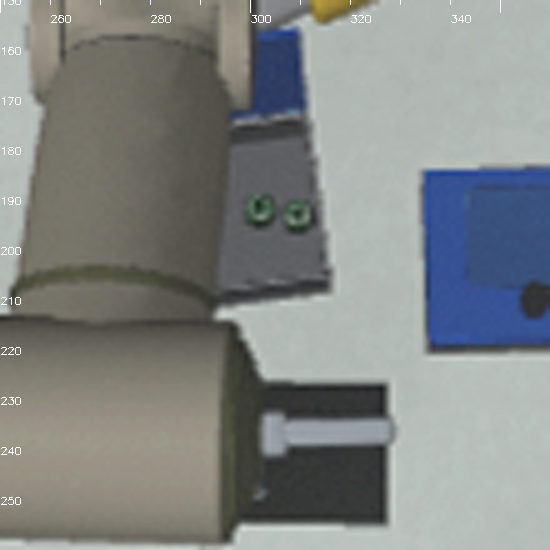

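View pics/s1.png

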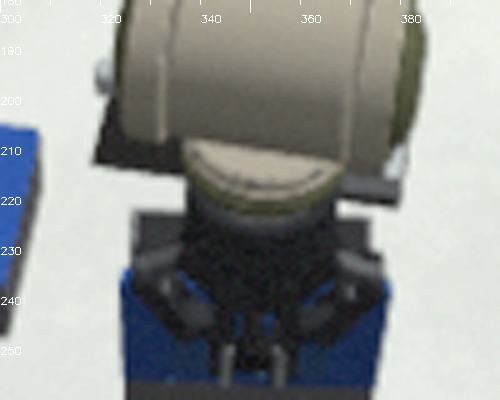

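It's this box: green canisters are at (299.5,192) and (307,193), with the rest hidden by the arm. I'll release the knob and move clear.

Emit:
jog_arm(
  travel=[
    [0,0,0],
    [0,0,0],
    [0,0,0],
    [0,0,0.03],
    [0,0,0.03],
    [0,0,0.035],
    [-0.02,-0.02,0.02],
    [-0.03,-0.02,0],
    [-0.035,-0.02,0],
    [-0.035,-0.02,0],
    [-0.035,-0.02,0],
    [-0.035,-0.02,0],
    [-0.035,-0.02,0],
    [0,-0.04,0],
    [0,-0.04,0],
    [0,-0.03,0],
    [0,0,0],
  ],
  dr=[
    [0,0,0],
    [0,0,0],
    [0,0,0],
    [0,0,0],
    [0,0,0],
    [0,0,0],
    [0,0,0],
    [0,0,0],
    [0,0,0],
    [0,0,0],
    [0,0,0],
    [0,0,0],
    [0,0,0],
    [0,0,0],
    [0,0,0],
    [0,0,0],
    [0,0,0],
  ],
  jaw=0.045,
)

```text
time_s: 6.42
position: [0.4897, -0.192, 0.2405]
tool_rot: [[-0.997, -0.08, -0.0], [-0.08, 0.997, -0.001], [0.0, -0.001, -1.0]]
ft_force: [-1.2, 0.4, -0.4]
grip_width: 0.0448
```

Run:
```python
from h import *
T=cam("top");S=cam("scene")
crop(T,250,140,350,260,6,"t2.png");crop(S,300,170,400,290,5,"s2.png")
```

```text
(no output)
```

View pics/t2.png

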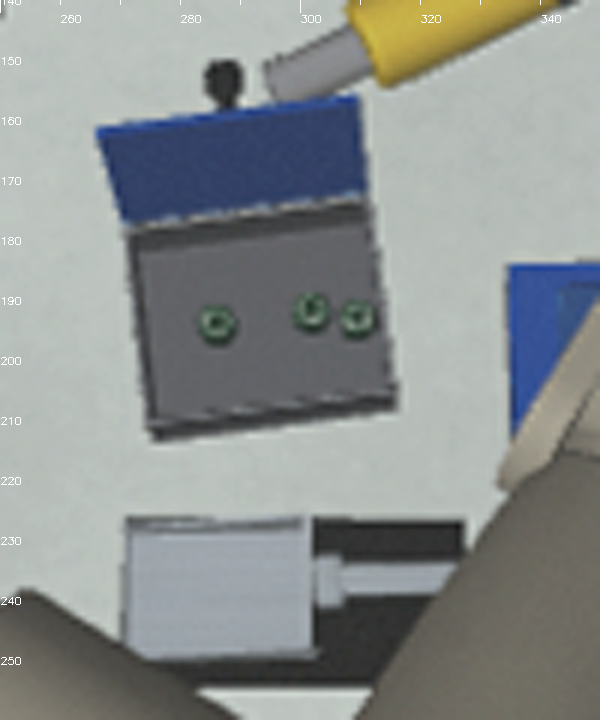

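View pics/s2.png

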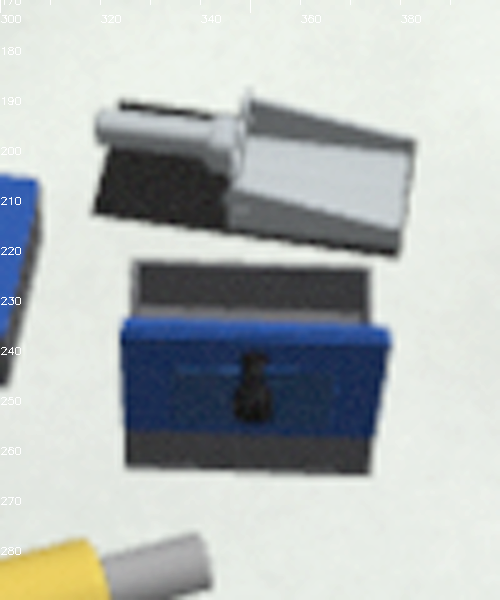

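Three green canisters are in the box at (286.2,193.8), (301.8,191.8) and (309.7,193), and the lid is standing open. I'll compute their positions.

Run:
```python
from h import *
T=cam("top");S=cam("scene")
c=T["color"].astype(int)
hs=cv2.cvtColor(T["bgr"],cv2.COLOR_BGR2HSV)
m=(c[:,:,1]>c[:,:,0]+15)&(c[:,:,1]>c[:,:,2]+5)
m[:150]=0;m[215:]=0;m[:,:260]=0;m[:,325:]=0
for s,ce,l in blobs(m,6): print(s,ce,onz(T,*ce,.02).round(4))
for p in [(286.2,193.8),(301.8,191.8),(309.7,193)]: print(onz(T,*p,.022).round(4))
# scoop
print("lip top corners z.021",onz(T,270.8,226,.024),onz(T,270.8,248.8,.024))
print("back corners z.053",onz(T,301.2,225.8,.048),onz(T,302,249,.048))
print("handle mid",onz(T,305,236.8,.053),onz(T,326,236,.053))
```

```text
[0.6058 0.0777 0.022 ]
[0.6104 0.0224 0.022 ]
[ 0.6047 -0.0053  0.022 ]
lip top corners z.021 [0.4926487  0.13449895 0.024     ] [0.41320646 0.13635043 0.024     ]
back corners z.053 [0.48384126 0.02817991 0.048     ] [0.40413327 0.02848988 0.048     ]
handle mid [0.44446259 0.01655403 0.053     ] [ 0.44378019 -0.05469     0.053     ]
```

Run:
```python
from h import *
T=cam("top");S=cam("scene")
crop(T,262,218,335,262,10,"t3.png");crop(S,312,180,392,230,10,"s3.png")
```

```text
(no output)
```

View pics/t3.png

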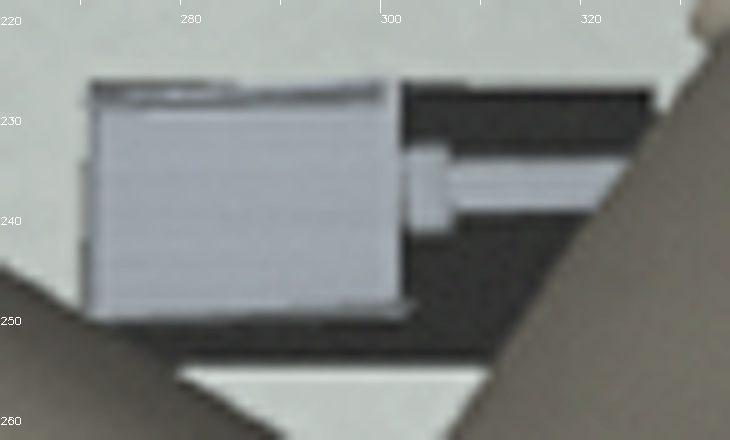

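View pics/s3.png

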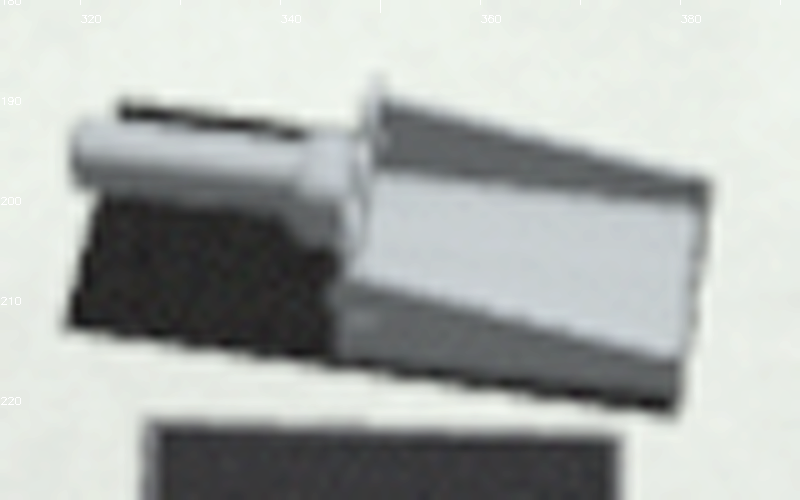

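Run:
```python
from h import *
T=cam("top");S=cam("scene")
print(tri(T,(271,226.3),S,(380.2,215.8)),tri(T,(271,249.6),S,(382.8,198.2)))
print("top back", onz(T,302,237.5,.053), "back corners", onz(T,301.8,226,.05),onz(T,302,249,.05))
print("hand",onz(T,307,236.4,.053),onz(T,323,236.4,.053))
print("handle scene top line", [onz(S,*p,.053) for p in [(320.5,193.8),(340,195.5)]])
# mat vs floor near edge scene
print(onz(S,346,215.8,.003+.0),onz(S,379,219.2,.003))
for yaw in (86,88,90):
    a=np.radians(yaw);print(yaw)
    X=np.array([np.cos(a),np.sin(a)]);Y=np.array([-X[1],X[0]])
    o=np.array([.4455,.081])
    for l in [(55,39,18),(55,-39,18),(-55,39,42),(-55,-39,42),(-147,0,50)]:
        w=o+X*l[0]/1e3+Y*l[1]/1e3; P=[*w,.003+l[2]/1e3]
        print(l,np.round(P,3),np.round(proj(T,P),1),np.round(proj(S,P),1))
```

```text
(array([0.49163718, 0.13639026, 0.02286675]), np.float64(0.004878176376344318)) (array([0.41148812, 0.13995044, 0.01489669]), np.float64(0.006556744370211583))
top back [0.44255694 0.02680593 0.053     ] back corners [0.48268028 0.02608432 0.05      ] [0.4038622  0.02841427 0.05      ]
hand [0.44550554 0.00972514 0.053     ] [ 0.44290031 -0.04446328  0.053     ]
handle scene top line [array([ 0.44977013, -0.05618621,  0.053     ]), array([0.44914052, 0.00643821, 0.053     ])]
[0.48927977 0.03100897 0.003     ] [0.48977251 0.13647267 0.003     ]
86
(55, 39, 18) [0.41  0.139 0.021] [270.3 249.8] [381.5 196.7]
(55, -39, 18) [0.488 0.133 0.021] [271.3 227.4] [378.4 215.2]
(-55, 39, 42) [0.403 0.029 0.045] [301.9 249.5] [348.4 187. ]
(-55, -39, 42) [0.481 0.023 0.045] [302.7 226.8] [344.2 205.2]
(-147, 0, 50) [ 0.435 -0.066  0.053] [329.4 238.3] [318.2 190.1]
88
(55, 39, 18) [0.408 0.137 0.021] [270.6 250.3] [381.2 196.2]
(55, -39, 18) [0.486 0.135 0.021] [270.9 227.9] [378.9 214.8]
(-55, 39, 42) [0.405 0.027 0.045] [302.4 249. ] [347.9 187.4]
(-55, -39, 42) [0.483 0.025 0.045] [302.3 226.3] [344.5 205.7]
(-147, 0, 50) [ 0.44  -0.066  0.053] [329.4 236.8] [317.9 191.3]
90
(55, 39, 18) [0.406 0.136 0.021] [271.  250.9] [380.8 195.7]
(55, -39, 18) [0.484 0.136 0.021] [270.5 228.5] [379.4 214.4]
(-55, 39, 42) [0.406 0.026 0.045] [302.7 248.4] [347.4 187.8]
(-55, -39, 42) [0.484 0.026 0.045] [301.9 225.7] [344.9 206.2]
(-147, 0, 50) [ 0.446 -0.066  0.053] [329.3 235.3] [317.7 192.5]
```

Emit:
jog_arm(
  travel=[
    [0.0145,0.0338,0],
    [0.0145,0.0338,0],
    [0.0145,0.0338,0],
    [0.0145,0.0338,0],
    [0.0145,0.0338,0],
    [0.0145,0.0338,0],
    [0.0145,0.0338,-0.01],
    [0.0145,0.0338,-0.02],
    [0,0,-0.035],
    [0,0,-0.035],
    [0,0,-0.035],
    [0,0,-0.025],
    [0,0,0],
    [0,0,0],
  ],
  dr=[
    [0,0,0],
    [0,0,0],
    [0,0,0],
    [0,0,0],
    [0,0,0],
    [0,0,0],
    [0,0,0],
    [0,0,0],
    [0,0,0],
    [0,0,0],
    [0,0,0],
    [0,0,0],
    [0,0,0],
    [0,0,0],
  ],
  jaw=0.045,
  newtons=30,
)

```text
time_s: 7.98
position: [0.6058, 0.0835, 0.0808]
tool_rot: [[-0.996, -0.086, -0.002], [-0.086, 0.996, 0.0], [0.002, 0.0, -1.0]]
ft_force: [0.4, -0.1, 1.2]
grip_width: 0.0446
```

Emit:
jog_arm(
  travel=[
    [0,-0.0055,0],
    [0,0,0],
    [0,0,0],
    [0,0,0],
    [0,0,0],
    [0,0,0],
    [0,0,0],
    [0,0,0],
    [0,0,0],
    [0,0,0],
    [0,0,0],
    [0,0,0],
    [0,0,0],
    [0,0,-0.02],
    [0,0,-0.02],
    [0,0,-0.02],
    [0,0,-0.011],
    [0,0,0],
    [0,0,0],
  ],
  dr=[
    [0,0,-0.1208],
    [0,0,-0.1208],
    [0,0,-0.1208],
    [0,0,-0.1208],
    [0,0,-0.1208],
    [0,0,-0.1208],
    [0,0,-0.1208],
    [0,0,-0.1208],
    [0,0,-0.1208],
    [0,0,-0.1208],
    [0,0,-0.1208],
    [0,0,-0.1208],
    [0,0,-0.1208],
    [0,0,0],
    [0,0,0],
    [0,0,0],
    [0,0,0],
    [0,0,0],
    [0,0,0],
  ],
)

```text
time_s: 9.57
position: [0.6069, 0.0776, 0.0114]
tool_rot: [[-0.086, 0.996, 0.002], [0.996, 0.086, -0.0], [-0.0, 0.002, -1.0]]
ft_force: [-0.5, 0.2, -1.0]
grip_width: 0.0449
```

Emit:
jog_arm(
  travel=[
    [0,0,0],
    [0,0,0],
    [0,0,0],
    [0,0,0],
    [0,0,0],
  ],
  dr=[
    [0,0,0],
    [0,0,0],
    [0,0,0],
    [0,0,0],
    [0,0,0],
  ],
  jaw=0.012,
)

```text
time_s: 9.98
position: [0.607, 0.0775, 0.0116]
tool_rot: [[-0.086, 0.996, 0.003], [0.996, 0.086, -0.0], [-0.0, 0.003, -1.0]]
ft_force: [-0.6, 0.2, 5.8]
grip_width: 0.0201
```

Emit:
jog_arm(
  travel=[
    [0,0,0.03],
    [0,0,0.03],
    [0,0,0.03],
    [-0.032,-0.0063,0],
    [-0.032,-0.0063,0],
    [-0.032,-0.0063,0],
    [-0.032,-0.0063,0],
    [-0.031,-0.0063,0],
    [0,0,-0.03],
    [0,0,-0.02],
    [0,0,0],
    [0,0,0],
  ],
  dr=[
    [0,0,0],
    [0,0,0],
    [0,0,0],
    [0,0,-0.024],
    [0,0,-0.024],
    [0,0,-0.024],
    [0,0,-0.024],
    [0,0,-0.024],
    [0,0,0],
    [0,0,0],
    [0,0,0],
    [0,0,0],
  ],
)

```text
time_s: 10.98
position: [0.4473, 0.046, 0.0503]
tool_rot: [[0.034, 0.999, -0.0], [0.999, -0.034, 0.0], [0.0, -0.0, -1.0]]
ft_force: [-0.0, 0.4, 0.2]
grip_width: 0.0207
```

Run:
```python
from h import *
T=cam("top");S=cam("scene")
crop(T,240,150,340,260,6,"t4.png");crop(S,300,160,420,260,6,"s4.png")
```

```text
(no output)
```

View pics/s4.png

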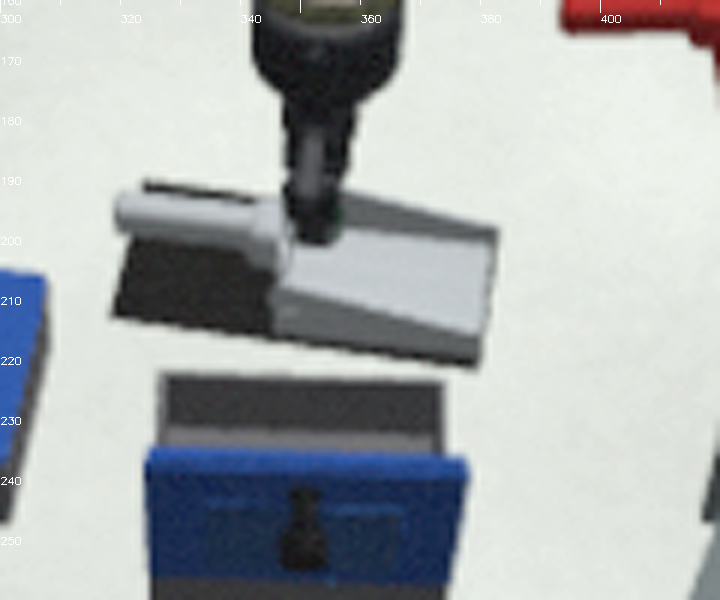

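The scoop hasn't moved and the gripper is over the bowl's back at (351,198). I'll lower and release.

Emit:
jog_arm(
  travel=[
    [0.001,0,-0.018],
    [0,0,-0.017],
    [0,0,0],
    [0,0,0],
  ],
  dr=[
    [0,0,0],
    [0,0,0],
    [0,0,0],
    [0,0,0],
  ],
)

```text
time_s: 11.42
position: [0.4486, 0.0461, 0.0156]
tool_rot: [[0.034, 0.999, 0.0], [0.999, -0.034, -0.0], [-0.0, 0.0, -1.0]]
ft_force: [-0.5, -0.4, -0.0]
grip_width: 0.0205
```

Emit:
jog_arm(
  travel=[
    [0,0,0],
    [0,0,0],
    [0,0,0],
    [0,0,0],
    [0,0,0.03],
    [0,0,0.03],
    [0,0,0.03],
    [0,0,0],
  ],
  dr=[
    [0,0,0],
    [0,0,0],
    [0,0,0],
    [0,0,0],
    [0,0,0],
    [0,0,0],
    [0,0,0],
    [0,0,0],
  ],
  jaw=0.036,
)

```text
time_s: 12.08
position: [0.4503, 0.0458, 0.1097]
tool_rot: [[0.034, 0.999, 0.009], [0.999, -0.034, -0.001], [-0.001, 0.009, -1.0]]
ft_force: [0.6, 0.1, 0.9]
grip_width: 0.0361
```

Emit:
jog_arm(
  travel=[
    [0.032,-0.0048,0],
    [0.032,-0.0048,0],
    [0.032,-0.0048,0],
    [0.032,-0.0048,0],
    [0.032,-0.0048,0],
    [0,0,-0.02],
    [0,0,-0.025],
    [0,0,-0.025],
    [0,0,-0.02],
    [0,0,-0.004],
    [0,0,0],
    [0,0,0],
  ],
  dr=[
    [0,0,0.024],
    [0,0,0.024],
    [0,0,0.024],
    [0,0,0.024],
    [0,0,0.024],
    [0,0,0],
    [0,0,0],
    [0,0,0],
    [0,0,0],
    [0,0,0],
    [0,0,0],
    [0,0,0],
  ],
  jaw=0.045,
)

```text
time_s: 13.08
position: [0.6085, 0.022, 0.0117]
tool_rot: [[-0.086, 0.996, 0.001], [0.996, 0.086, -0.0], [-0.0, 0.001, -1.0]]
ft_force: [0.1, -0.6, 0.5]
grip_width: 0.0451
```

Emit:
jog_arm(
  travel=[
    [0,0,0],
    [0,0,0],
    [0,0,0],
    [0,0,0],
    [0,0,0],
  ],
  dr=[
    [0,0,0],
    [0,0,0],
    [0,0,0],
    [0,0,0],
    [0,0,0],
  ],
  jaw=0.012,
)

```text
time_s: 13.5
position: [0.6088, 0.022, 0.0124]
tool_rot: [[-0.086, 0.996, 0.003], [0.996, 0.086, -0.0], [-0.001, 0.003, -1.0]]
ft_force: [-0.8, -0.5, 7.0]
grip_width: 0.0202
```

Emit:
jog_arm(
  travel=[
    [0,0,0.03],
    [0,0,0.03],
    [0,0,0.03],
    [-0.032,0.0102,0],
    [-0.032,0.0102,0],
    [-0.032,0.0102,0],
    [-0.032,0.0102,0],
    [-0.032,0.0102,0],
    [0,0,-0.03],
    [0,0,-0.03],
    [0,0,-0.023],
    [0,0,0],
    [0,0,0],
  ],
  dr=[
    [0,0,0],
    [0,0,0],
    [0,0,0],
    [0,0,-0.024],
    [0,0,-0.024],
    [0,0,-0.024],
    [0,0,-0.024],
    [0,0,-0.024],
    [0,0,0],
    [0,0,0],
    [0,0,0],
    [0,0,0],
    [0,0,0],
  ],
)

```text
time_s: 14.58
position: [0.448, 0.073, 0.0181]
tool_rot: [[0.034, 0.999, -0.001], [0.999, -0.034, 0.0], [0.0, -0.001, -1.0]]
ft_force: [-0.7, 0.2, -0.4]
grip_width: 0.0205
```

Emit:
jog_arm(
  travel=[
    [0,0,0],
    [0,0,0],
    [0,0,0],
    [0,0,0],
    [0,0,0.03],
    [0,0,0.03],
    [0,0,0.03],
    [0,0,0],
  ],
  dr=[
    [0,0,0],
    [0,0,0],
    [0,0,0],
    [0,0,0],
    [0,0,0],
    [0,0,0],
    [0,0,0],
    [0,0,0],
  ],
  jaw=0.036,
)

```text
time_s: 15.25
position: [0.4504, 0.073, 0.1129]
tool_rot: [[0.034, 0.999, 0.009], [0.999, -0.034, -0.001], [-0.001, 0.01, -1.0]]
ft_force: [0.1, -0.5, 0.0]
grip_width: 0.0361
```

Emit:
jog_arm(
  travel=[
    [0.0314,-0.015,0],
    [0.0314,-0.015,0],
    [0.0314,-0.015,0],
    [0.0314,-0.015,0],
    [0.0314,-0.015,0],
    [0,0,-0.02],
    [0,0,-0.025],
    [0,0,-0.025],
    [0,0,-0.02],
    [0,0,-0.007],
    [0,0,0],
    [0,0,0],
  ],
  dr=[
    [0,0,0.024],
    [0,0,0.024],
    [0,0,0.024],
    [0,0,0.024],
    [0,0,0.024],
    [0,0,0],
    [0,0,0],
    [0,0,0],
    [0,0,0],
    [0,0,0],
    [0,0,0],
    [0,0,0],
  ],
  jaw=0.045,
)

```text
time_s: 16.25
position: [0.6054, -0.002, 0.0115]
tool_rot: [[-0.085, 0.996, 0.001], [0.996, 0.085, -0.0], [-0.0, 0.001, -1.0]]
ft_force: [0.1, 0.3, 0.6]
grip_width: 0.0451
```

Emit:
jog_arm(
  travel=[
    [0,0,0],
    [0,0,0],
    [0,0,0],
    [0,0,0],
    [0,0,0],
  ],
  dr=[
    [0,0,0],
    [0,0,0],
    [0,0,0],
    [0,0,0],
    [0,0,0],
  ],
  jaw=0.012,
)

```text
time_s: 16.67
position: [0.6058, -0.0021, 0.0124]
tool_rot: [[-0.086, 0.996, 0.002], [0.996, 0.086, -0.001], [-0.001, 0.002, -1.0]]
ft_force: [-1.7, 0.1, 7.2]
grip_width: 0.0206
```

Emit:
jog_arm(
  travel=[
    [0,0,0.03],
    [0,0,0.03],
    [0,0,0.03],
    [-0.0262,0.017,0],
    [-0.0262,0.017,0],
    [-0.0262,0.017,0],
    [-0.0262,0.017,0],
    [-0.0262,0.017,0],
    [-0.0262,0.017,0],
    [0,0,0],
    [0,0,0],
  ],
  dr=[
    [0,0,0],
    [0,0,0],
    [0,0,0],
    [0,0,-0.02],
    [0,0,-0.02],
    [0,0,-0.02],
    [0,0,-0.02],
    [0,0,-0.02],
    [0,0,-0.02],
    [0,0,0],
    [0,0,0],
  ],
)

```text
time_s: 17.58
position: [0.4473, 0.1007, 0.1017]
tool_rot: [[0.033, 0.999, 0.001], [0.999, -0.033, -0.0], [-0.0, 0.001, -1.0]]
ft_force: [0.9, 0.1, -0.6]
grip_width: 0.0204
```

Run:
```python
from h import *
S=cam("scene")
crop(S,300,160,420,260,6,"s5.png")
```

```text
(no output)
```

View pics/s5.png

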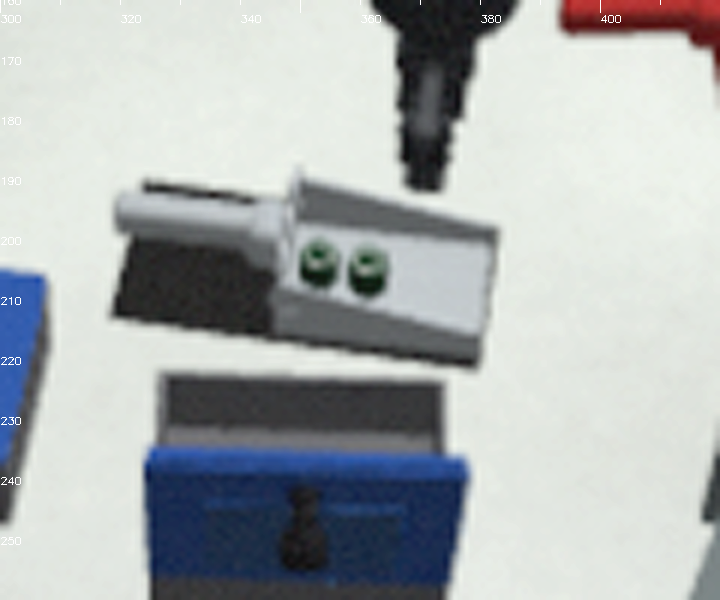

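Two canisters are standing in the bowl at (353,204) and (361,205). I'll place the third.

Emit:
jog_arm(
  travel=[
    [0.001,0,-0.03],
    [0,0,-0.03],
    [0,0,-0.024],
    [0,0,0],
    [0,0,0],
  ],
  dr=[
    [0,0,0],
    [0,0,0],
    [0,0,0],
    [0,0,0],
    [0,0,0],
  ],
)

```text
time_s: 18.05
position: [0.4495, 0.0995, 0.0166]
tool_rot: [[0.035, 0.999, -0.001], [0.999, -0.035, 0.0], [-0.0, -0.001, -1.0]]
ft_force: [1.0, -0.0, 0.3]
grip_width: 0.02
```

Emit:
jog_arm(
  travel=[
    [0,0,0],
    [0,0,0],
    [0,0,0],
    [0,0,0],
    [0,0,0.03],
    [0,0,0.03],
    [0,0,0.04],
    [0,0,0.04],
    [0,0,0],
  ],
  dr=[
    [0,0,0],
    [0,0,0],
    [0,0,0],
    [0,0,0],
    [0,0,0],
    [0,0,0],
    [0,0,0],
    [0,0,0],
    [0,0,0],
  ],
  jaw=0.036,
)

```text
time_s: 18.8
position: [0.4517, 0.1001, 0.1641]
tool_rot: [[0.034, 0.999, 0.013], [0.999, -0.034, -0.0], [-0.0, 0.013, -1.0]]
ft_force: [0.7, -0.9, 0.4]
grip_width: 0.0361
```

Run:
```python
from h import *
S=cam("scene");T=cam("top")
crop(S,300,160,420,260,6,"s6.png");crop(T,250,140,350,260,5,"t6.png")
```

```text
(no output)
```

View pics/s6.png

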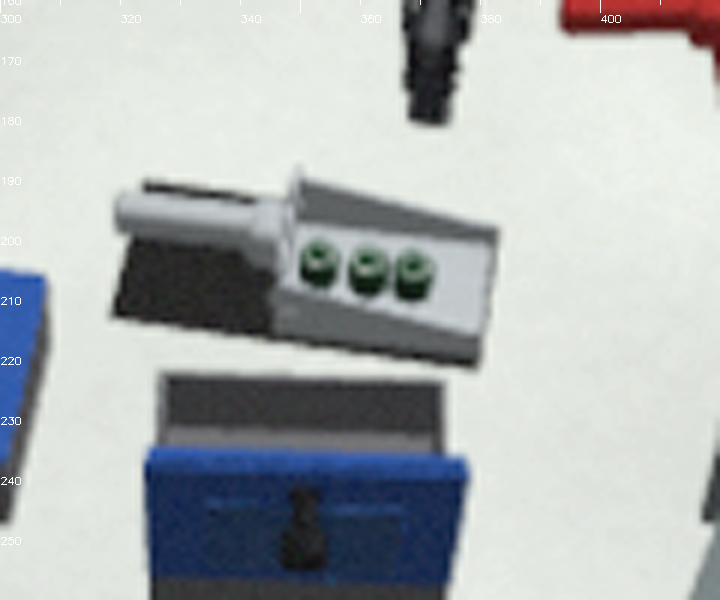

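View pics/t6.png

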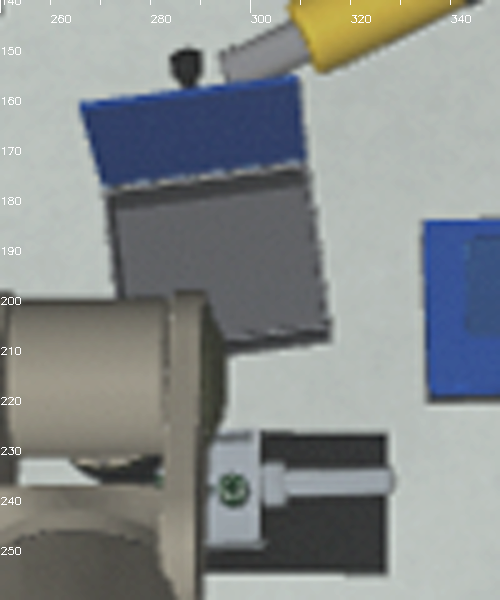

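All three are standing in the bowl at (353,204), (361,205) and (368.5,206), and the box is empty. Next I'll close this lid.

Emit:
jog_arm(
  travel=[
    [0,0,0.04],
    [0,0,0.04],
    [0.0268,-0.0037,0],
    [0.0268,-0.0037,0],
    [0.0268,-0.0037,0],
    [0.0268,-0.0037,0],
    [0.0268,-0.0037,0],
    [0.0268,-0.0037,0],
    [0.0268,-0.0037,0],
    [0.0268,-0.0037,0],
    [0.0268,-0.0037,0],
    [0.0268,-0.0037,0],
    [0,0,0],
    [0,0,0],
    [0,0,0],
    [0,0,0],
  ],
  dr=[
    [0,0,0.1208],
    [0,0,0.1208],
    [0,0,0.1208],
    [0,0,0.1208],
    [0,0,0.1208],
    [0,0,0.1208],
    [0,0,0.1208],
    [0,0,0.1208],
    [0,0,0.1208],
    [0,0,0.1208],
    [0,0,0.1208],
    [0,0,0.1208],
    [0,0,0.1208],
    [0,0,0.1208],
    [0,0,0],
    [0,0,0],
  ],
  jaw=0.05,
)

```text
time_s: 20.23
position: [0.7166, 0.0631, 0.2354]
tool_rot: [[-0.997, -0.082, -0.002], [-0.082, 0.997, 0.0], [0.002, 0.0, -1.0]]
ft_force: [-0.5, 0.4, 0.3]
grip_width: 0.0499
```

Emit:
jog_arm(
  travel=[
    [0,0,-0.03],
    [0,0,-0.03],
    [0,0,-0.03],
    [0,0,-0.018],
    [0,0,0],
    [0,0,0],
  ],
  dr=[
    [0,0,0],
    [0,0,0],
    [0,0,0],
    [0,0,0],
    [0,0,0],
    [0,0,0],
  ],
)

```text
time_s: 20.73
position: [0.7165, 0.0631, 0.1285]
tool_rot: [[-0.997, -0.084, -0.002], [-0.084, 0.997, 0.0], [0.002, 0.0, -1.0]]
ft_force: [0.7, 0.3, -0.1]
grip_width: 0.0501
```

Emit:
jog_arm(
  travel=[
    [0,0,0],
    [0,0,0],
    [0,0,0],
    [0,0,0],
    [0,0,0],
  ],
  dr=[
    [0,0,0],
    [0,0,0],
    [0,0,0],
    [0,0,0],
    [0,0,0],
  ],
  jaw=0.01,
  newtons=40,
)

```text
time_s: 21.15
position: [0.7179, 0.0632, 0.1309]
tool_rot: [[-0.996, -0.086, 0.004], [-0.086, 0.996, 0.0], [-0.004, -0.0, -1.0]]
ft_force: [1.8, 1.2, 5.9]
grip_width: 0.0199
```

Gripped. I'll reverse the arc and press slightly at the end.

Emit:
jog_arm(
  travel=[
    [-0.0082,-0.0007,0.0041],
    [-0.0086,-0.0007,0.0034],
    [-0.0088,-0.0008,0.0026],
    [-0.009,-0.0008,0.0018],
    [-0.0091,-0.0008,0.001],
    [-0.0092,-0.0008,0.0002],
    [-0.0092,-0.0008,-0.0006],
    [-0.0091,-0.0008,-0.0014],
    [-0.0089,-0.0008,-0.0022],
    [-0.0087,-0.0007,-0.0029],
    [-0.0084,-0.0007,-0.0037],
    [-0.0081,-0.0007,-0.0044],
    [-0.0077,-0.0007,-0.0051],
    [-0.0072,-0.0006,-0.0058],
    [-0.0067,-0.0006,-0.0064],
    [-0.0061,-0.0005,-0.0069],
    [-0.0055,-0.0005,-0.0074],
    [-0.0048,-0.0004,-0.0079],
    [-0.0041,-0.0003,-0.0083],
    [-0.0033,-0.0003,-0.0086],
  ],
  dr=[
    [0,0,0],
    [0,0,0],
    [0,0,0],
    [0,0,0],
    [0,0,0],
    [0,0,0],
    [0,0,0],
    [0,0,0],
    [0,0,0],
    [0,0,0],
    [0,0,0],
    [0,0,0],
    [0,0,0],
    [0,0,0],
    [0,0,0],
    [0,0,0],
    [0,0,0],
    [0,0,0],
    [0,0,0],
    [0,0,0],
  ],
)

```text
time_s: 22.82
position: [0.5659, 0.0498, 0.071]
tool_rot: [[-0.996, -0.086, 0.001], [-0.086, 0.996, -0.001], [-0.001, -0.001, -1.0]]
ft_force: [-1.5, -1.1, 2.5]
grip_width: 0.02
```

Emit:
jog_arm(
  travel=[
    [0,0,-0.001],
    [0,0,-0.001],
    [0,0,0],
  ],
  dr=[
    [0,0,0],
    [0,0,0],
    [0,0,0],
  ],
)

```text
time_s: 23.07
position: [0.5658, 0.0498, 0.0704]
tool_rot: [[-0.996, -0.086, 0.0], [-0.086, 0.996, -0.001], [-0.0, -0.001, -1.0]]
ft_force: [-8.5, -1.9, 14.4]
grip_width: 0.0203
```

Emit:
jog_arm(
  travel=[
    [0,0,0],
    [0,0,0],
    [0,0,0],
    [0,0,0.03],
    [0,0,0.04],
    [0,0,0.04],
    [0,0,0.04],
    [0,-0.04,0],
    [0,-0.04,0],
    [0,-0.04,0],
    [0,-0.04,0],
    [0,-0.04,0],
    [0,0,0],
  ],
  dr=[
    [0,0,0],
    [0,0,0],
    [0,0,0],
    [0,0,0],
    [0,0,0],
    [0,0,0],
    [0,0,0],
    [0,0,-0.12],
    [0,0,-0.12],
    [0,0,-0.12],
    [0,0,-0.12],
    [0,0,-0.12],
    [0,0,-0.12],
  ],
  jaw=0.05,
)

```text
time_s: 24.15
position: [0.5659, -0.1564, 0.2177]
tool_rot: [[-0.798, 0.602, -0.001], [0.602, 0.798, -0.002], [-0.001, -0.002, -1.0]]
ft_force: [-0.6, -0.2, 0.3]
grip_width: 0.0502
```

Run:
```python
from h import *
S=cam("scene");T=cam("top")
crop(S,310,160,430,260,6,"s7.png");crop(T,255,160,375,260,6,"t7.png")
```

```text
(no output)
```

View pics/s7.png

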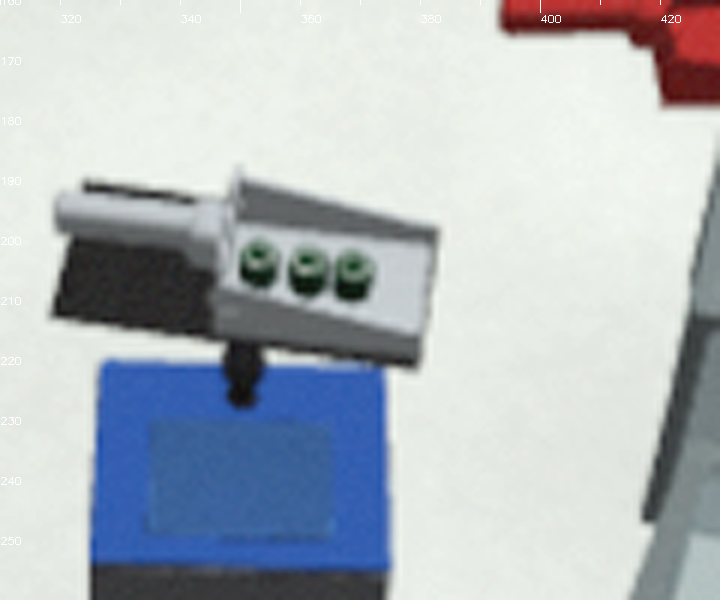

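View pics/t7.png

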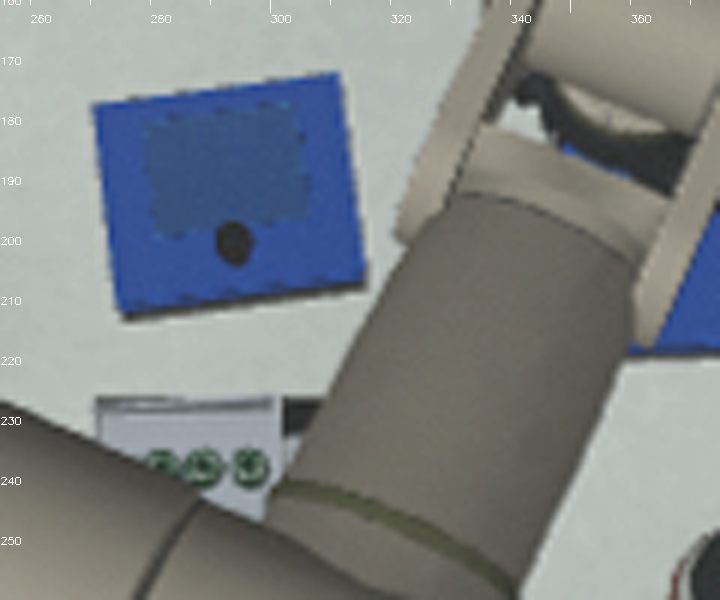

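The lid is shut, and the scoop and canisters are undisturbed. Now for the handle.

Emit:
jog_arm(
  travel=[
    [-0.0135,0.0145,0],
    [-0.0135,0.0145,0],
    [-0.0135,0.0145,0],
    [-0.0135,0.0145,0],
    [-0.0135,0.0145,0],
    [-0.0135,0.0145,0],
    [-0.0135,0.0145,0],
    [-0.0135,0.0145,0],
    [-0.0135,0.0145,0],
    [0,0,-0.03],
    [0,0,-0.03],
    [0,0,-0.03],
    [0,0,0],
    [0,0,0],
  ],
  dr=[
    [0,0,-0.107],
    [0,0,-0.107],
    [0,0,-0.107],
    [0,0,-0.107],
    [0,0,-0.107],
    [0,0,-0.107],
    [0,0,-0.107],
    [0,0,-0.107],
    [0,0,-0.107],
    [0,0,0],
    [0,0,0],
    [0,0,0],
    [0,0,0],
    [0,0,0],
  ],
  jaw=0.05,
)

```text
time_s: 25.42
position: [0.4443, -0.0186, 0.1284]
tool_rot: [[0.022, 1.0, -0.002], [1.0, -0.022, 0.001], [0.001, -0.002, -1.0]]
ft_force: [0.6, -0.1, 0.6]
grip_width: 0.0501
```

Emit:
jog_arm(
  travel=[
    [0,-0.0045,-0.03],
    [0,0,-0.03],
    [0,0,-0.03],
    [0,0,-0.016],
    [0,0,0],
    [0,0,0],
  ],
  dr=[
    [0,0,-0.012],
    [0,0,0],
    [0,0,0],
    [0,0,0],
    [0,0,0],
    [0,0,0],
  ],
)

```text
time_s: 25.92
position: [0.4457, -0.024, 0.0237]
tool_rot: [[0.037, 0.999, 0.001], [0.999, -0.037, -0.0], [-0.0, 0.001, -1.0]]
ft_force: [-0.0, -0.4, 1.8]
grip_width: 0.0498
```

Emit:
jog_arm(
  travel=[
    [0,0,0],
    [0,0,0],
    [0,0,0],
    [0,0,0],
    [0,0,0],
    [0,0,0],
  ],
  dr=[
    [0,0,0],
    [0,0,0],
    [0,0,0],
    [0,0,0],
    [0,0,0],
    [0,0,0],
  ],
  jaw=0.008,
  newtons=100,
)

```text
time_s: 26.42
position: [0.4456, -0.0243, 0.0238]
tool_rot: [[0.038, 0.999, 0.003], [0.999, -0.038, -0.001], [-0.001, 0.003, -1.0]]
ft_force: [-1.2, -1.4, 9.0]
grip_width: 0.0166
```

Emit:
jog_arm(
  travel=[
    [0,0,0.005],
    [0,0,0.01],
    [0,0,0.015],
    [0,0,0.015],
    [0,0,0.015],
    [0,0,0.01],
    [0,0,0],
    [0,0,0],
  ],
  dr=[
    [0,0,0],
    [0,0,0],
    [0.02,0,0],
    [0.03,0,0],
    [0.03,0,0],
    [0.02,0,0],
    [0,0,0],
    [0,0,0],
  ],
)

```text
time_s: 27.08
position: [0.4446, -0.0242, 0.0928]
tool_rot: [[0.038, 0.999, 0.001], [0.994, -0.038, 0.099], [0.099, -0.003, -0.995]]
ft_force: [-0.4, -0.2, -1.1]
grip_width: 0.0167
```

Run:
```python
from h import *
S=cam("scene")
crop(S,310,140,430,260,6,"s8.png")
print(observe()["q"].round(1))
```

```text
[-21.6  21.6 102.3   6.2  58.4 -22.8]
```

View pics/s8.png

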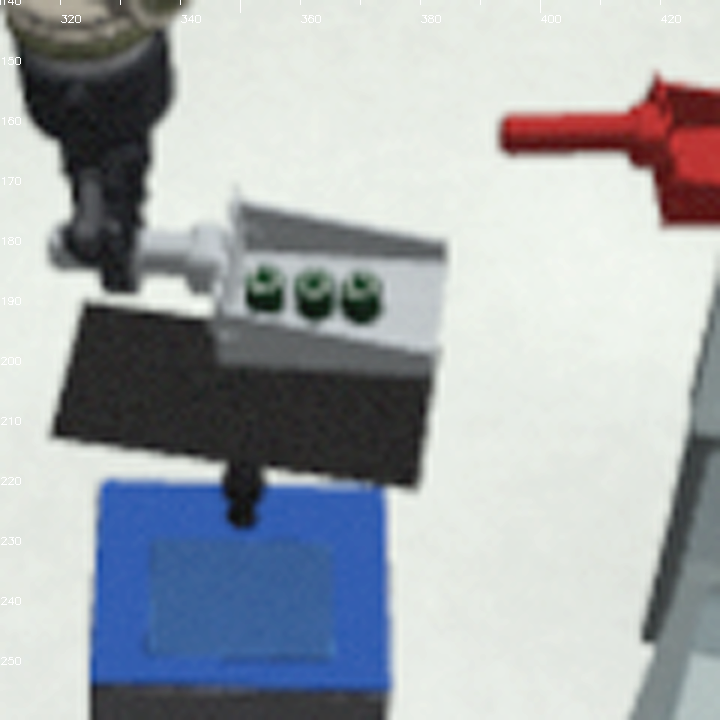

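The scoop is held and the canisters are standing in it. I'll carry it to just before the flap.

Emit:
jog_arm(
  travel=[
    [0.001,0.004,0.003],
    [0.0016,0.007,0.004],
    [0.0016,0.009,0.004],
    [0.0016,0.01,0.004],
    [0.0016,0.01,0.004],
    [0.0016,0.01,0.004],
    [0.0016,0.01,0.004],
    [0.0016,0.01,0.004],
    [0.0016,0.01,0.004],
    [0.0016,0.007,0.002],
    [0.001,0.005,0],
    [0,0.002,0],
    [0,0,0],
    [0,0,0],
  ],
  dr=[
    [0,0,-0.01],
    [0,0,-0.012],
    [0,0,-0.012],
    [0,0,-0.012],
    [0,0,-0.012],
    [0,0,-0.012],
    [0,0,-0.012],
    [0,0,-0.012],
    [0,0,-0.012],
    [0,0,-0.012],
    [0,0,0],
    [0,0,0],
    [0,0,0],
    [0,0,0],
  ],
)

```text
time_s: 28.3
position: [0.4608, 0.07, 0.1291]
tool_rot: [[0.155, 0.988, 0.011], [0.983, -0.155, 0.099], [0.1, -0.005, -0.995]]
ft_force: [0.2, 0.2, -1.9]
grip_width: 0.0164
```

Emit:
jog_arm(
  travel=[
    [0,0,0],
    [0,0,0],
    [0,0,0],
    [0,0,0],
  ],
  dr=[
    [-0.033,0,0],
    [-0.033,0,0],
    [-0.03,0.01,0],
    [0,0,0],
  ],
)

```text
time_s: 28.63
position: [0.461, 0.0701, 0.1292]
tool_rot: [[0.155, 0.988, 0.001], [0.988, -0.155, 0.002], [0.002, 0.001, -1.0]]
ft_force: [0.4, -0.2, -2.4]
grip_width: 0.0164
```

Run:
```python
from h import *
S=cam("scene");T=cam("top")
crop(S,330,120,500,240,4,"s9.png");crop(T,160,170,320,280,5,"t9.png")
o=observe();print(o["position"],o["q"].round(1))
a=np.radians(81);F=np.array([np.cos(a),np.sin(a)])
lip=o["position"]+np.array([*(F*.1613),-.0208]);print("lip",lip,"ahead of face",(lip[:2]-[.492,.2685])@F,"lat",(lip[:2]-[.492,.2685])@[-F[1],F[0]],proj(S,lip),proj(T,lip))
```

```text
[0.46103752 0.07003187 0.12922948] [-6.1 19.9 96.6  0.3 63.5  2.7]
lip [0.4862704  0.229346   0.10842948] ahead of face -0.03956826113918437 lat -0.00046597482963743207 (np.float64(412.8389705505026), np.float64(199.8846758842211)) (np.float64(239.3498952610185), np.float64(224.6663177906206))
```

View pics/s9.png

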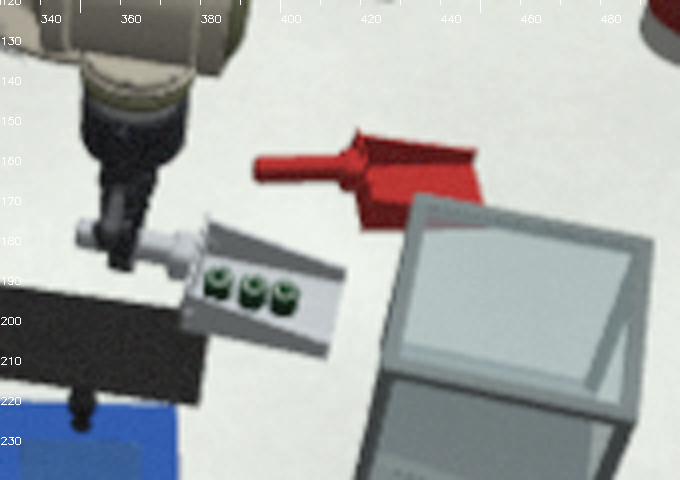

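View pics/t9.png

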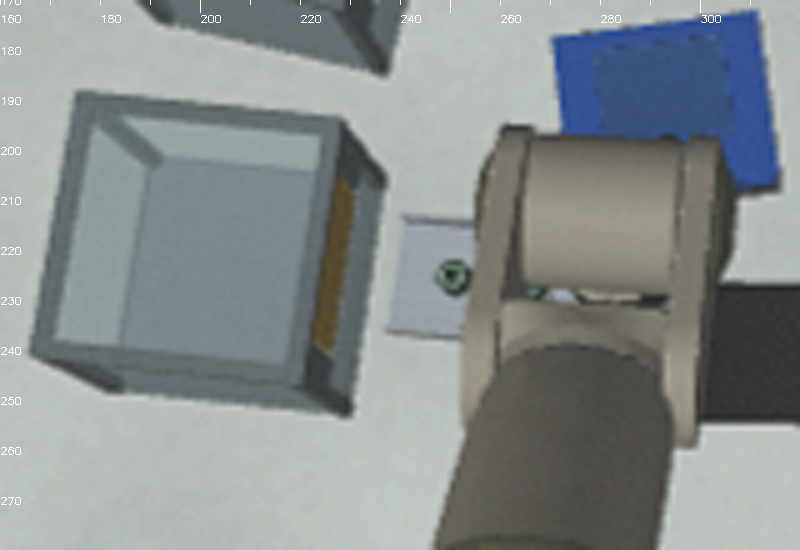

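The lip is where predicted, at about (413,200) in scene and (239,225) in top. I'll push the flap in.

Emit:
jog_arm(
  travel=[
    [0.0008,0.005,0],
    [0.0011,0.007,0],
    [0.0011,0.007,0],
    [0.0011,0.007,0],
    [0.0011,0.007,0],
    [0.0011,0.007,0],
    [0.0011,0.007,0],
    [0.0011,0.007,0],
    [0.0011,0.007,0],
    [0.0011,0.007,0],
    [0.0011,0.007,0],
    [0.0011,0.007,0],
    [0.0011,0.007,0],
    [0.0008,0.005,0],
    [0,0,0],
    [0,0,0],
  ],
  dr=[
    [0,0,0],
    [0,0,0],
    [0,0,0],
    [0,0,0],
    [0,0,0],
    [0,0,0],
    [0,0,0],
    [0,0,0],
    [0,0,0],
    [0,0,0],
    [0,0,0],
    [0,0,0],
    [0,0,0],
    [0,0,0],
    [0,0,0],
    [0,0,0],
  ],
)

```text
time_s: 30.07
position: [0.4758, 0.1644, 0.1293]
tool_rot: [[0.155, 0.988, 0.001], [0.988, -0.155, 0.003], [0.004, 0.001, -1.0]]
ft_force: [0.4, 0.7, -3.2]
grip_width: 0.0167
```

Run:
```python
from h import *
S=cam("scene");T=cam("top")
crop(S,350,130,500,240,5,"s10.png");crop(T,160,170,320,280,5,"t10.png")
o=observe();print(o["position"],o["q"].round(1))
a=np.radians(81);F=np.array([np.cos(a),np.sin(a)])
lip=o["position"]+np.array([*(F*.1613),-.0208]);print("lip",lip,"ahead of face",(lip[:2]-[.492,.2685])@F)
```

```text
[0.47577104 0.16396632 0.12930834] [ 5.4 23.1 91.   0.2 65.8 14.3]
lip [0.50100392 0.32328045 0.10850834] ahead of face 0.05551453520972998
```

View pics/s10.png

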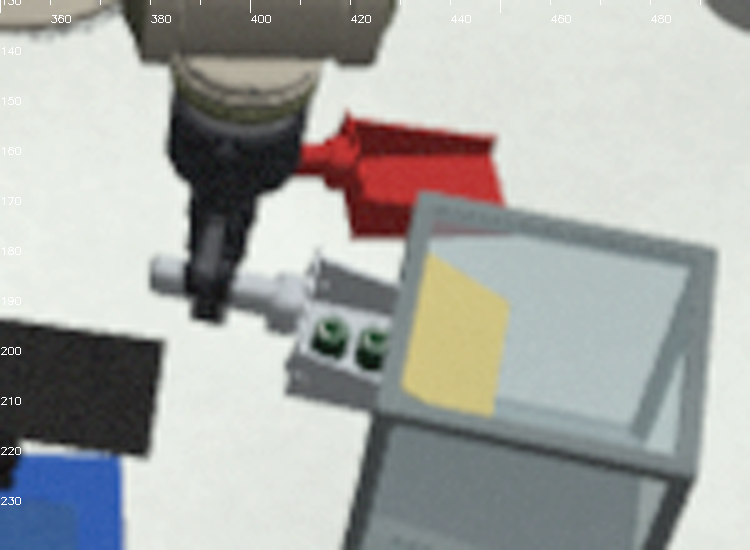

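View pics/t10.png

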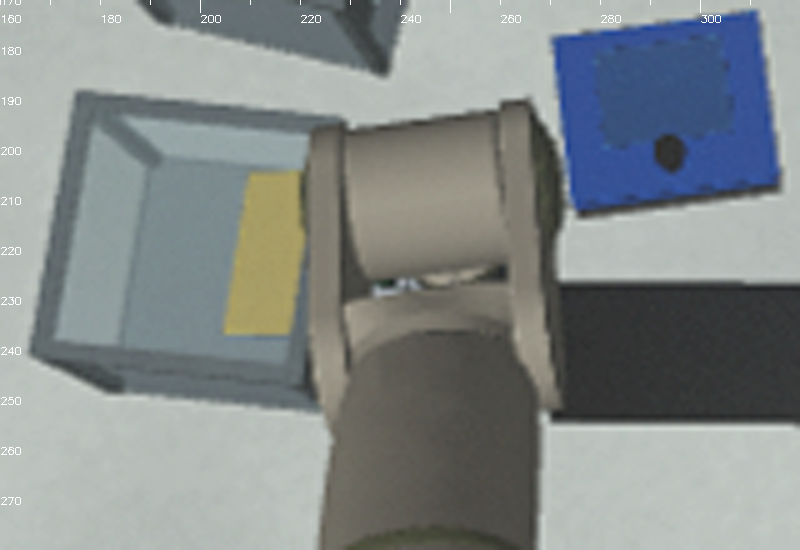

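The flap is up on the scoop's lip (yellow at (436,195) in scene), with the lip 55 mm inside. Next is the tipping path, in the bin's vertical plane.

```bash
cat > tip.py <<'E'
import numpy as np,json
def T(l,th):
    c,s=np.cos(th),np.sin(th); return np.array([l[0]-.1613*c+.0208*s,l[1]+.1613*s+.0208*c])
def path(l0,t0,l1,t1,n):
    k=np.linspace(0,1,n+1); P=np.array([T(np.array(l0)*(1-a)+np.array(l1)*a,np.radians(t0+(t1-t0)*a)) for a in k])
    d=np.diff(P,axis=0)
    print(json.dumps([[round(.157*a,4),round(.988*a,4),round(b,4)] for a,b in d]))
    dt=np.radians(t1-t0)/n; print("dr",round(-.988*dt,4),round(.157*dt,4),"end",P[-1])
E
python3 -c "
from tip import *
path((.0555,.1085),0,(.0536,.047),40,16)"
```

```text
[[0.0001, 0.0009, 0.0032], [0.0002, 0.0012, 0.0031], [0.0002, 0.0015, 0.0031], [0.0003, 0.0018, 0.003], [0.0003, 0.0021, 0.0029], [0.0004, 0.0024, 0.0028], [0.0004, 0.0027, 0.0027], [0.0005, 0.003, 0.0025], [0.0005, 0.0032, 0.0024], [0.0006, 0.0035, 0.0022], [0.0006, 0.0038, 0.0021], [0.0006, 0.004, 0.0019], [0.0007, 0.0043, 0.0017], [0.0007, 0.0045, 0.0015], [0.0007, 0.0047, 0.0013], [0.0008, 0.0049, 0.0011]]
dr -0.0431 0.0069 end [-0.05659299  0.16661537]
```

Emit:
jog_arm(
  travel=[
    [0.0001,0.0009,0.0032],
    [0.0002,0.0012,0.0031],
    [0.0002,0.0015,0.0031],
    [0.0003,0.0018,0.003],
    [0.0003,0.0021,0.0029],
    [0.0004,0.0024,0.0028],
    [0.0004,0.0027,0.0027],
    [0.0005,0.003,0.0025],
    [0.0005,0.0032,0.0024],
    [0.0006,0.0035,0.0022],
    [0.0006,0.0038,0.0021],
    [0.0006,0.004,0.0019],
    [0.0007,0.0043,0.0017],
    [0.0007,0.0045,0.0015],
    [0.0007,0.0047,0.0013],
    [0.0008,0.0049,0.0011],
    [0,0,0],
    [0,0,0],
    [0,0,0],
  ],
  dr=[
    [-0.0431,0.0069,0],
    [-0.0431,0.0069,0],
    [-0.0431,0.0069,0],
    [-0.0431,0.0069,0],
    [-0.0431,0.0069,0],
    [-0.0431,0.0069,0],
    [-0.0431,0.0069,0],
    [-0.0431,0.0069,0],
    [-0.0431,0.0069,0],
    [-0.0431,0.0069,0],
    [-0.0431,0.0069,0],
    [-0.0431,0.0069,0],
    [-0.0431,0.0069,0],
    [-0.0431,0.0069,0],
    [-0.0431,0.0069,0],
    [-0.0431,0.0069,0],
    [0,0,0],
    [0,0,0],
    [0,0,0],
  ],
)

```text
time_s: 31.75
position: [0.4834, 0.2122, 0.1667]
tool_rot: [[0.119, 0.988, -0.101], [0.76, -0.156, -0.631], [-0.639, -0.001, -0.769]]
ft_force: [-0.2, -1.6, -4.0]
grip_width: 0.0161
```

Run:
```python
from h import *
S=cam("scene");T=cam("top")
crop(S,350,130,500,250,5,"s11.png");crop(T,160,170,320,280,5,"t11.png")
o=observe();print(o["position"],o["q"].round(1))
a=np.radians(81);F=np.array([np.cos(a),np.sin(a)])
print("s",(o["position"][:2]-[.492,.2685])@F)
```

```text
[0.48345532 0.21210984 0.16701431] [ 25.6  35.9  70.9 -32.   97.2  37.4]
s -0.057032587530890924
```

View pics/s11.png

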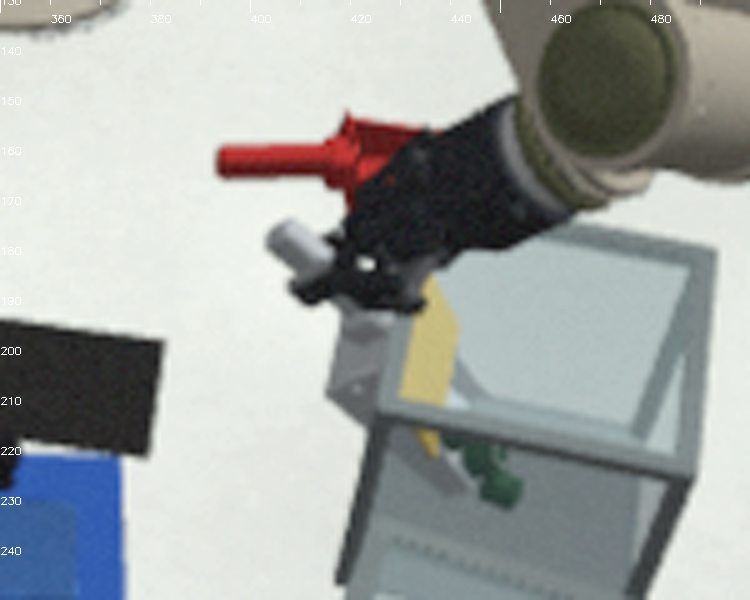

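View pics/t11.png

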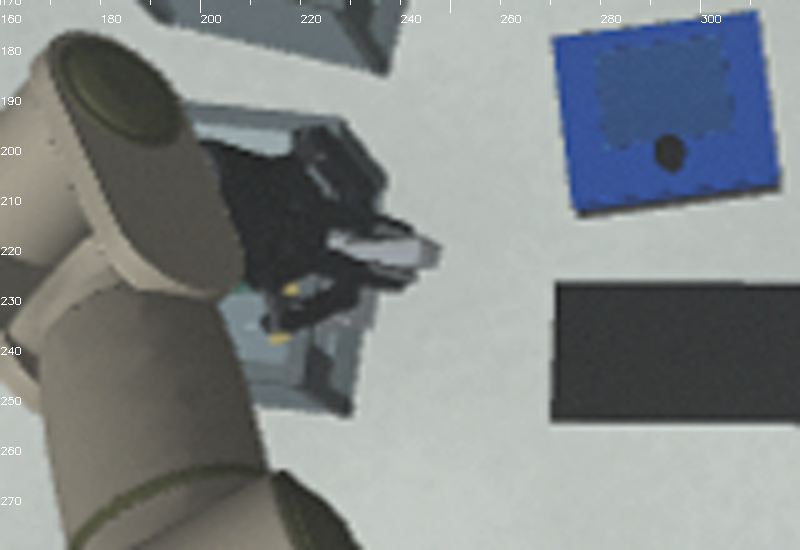

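Green is visible inside the bin between (440,219) and (450,229), possibly still sliding. I'll wait and look again.

Emit:
jog_arm(
  travel=[
    [0,0,0],
    [0,0,0],
    [0,0,0],
    [0,0,0],
    [0,0,0],
    [0,0,0],
  ],
  dr=[
    [0,0,0],
    [0,0,0],
    [0,0,0],
    [0,0,0],
    [0,0,0],
    [0,0,0],
  ],
)

```text
time_s: 32.35
position: [0.4835, 0.2123, 0.1671]
tool_rot: [[0.119, 0.988, -0.1], [0.759, -0.155, -0.633], [-0.641, -0.001, -0.768]]
ft_force: [-0.5, -4.0, -3.0]
grip_width: 0.0166
```

Run:
```python
from h import *
S=cam("scene");T=cam("top")
crop(S,400,170,500,250,7,"s12.png")
```

```text
(no output)
```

View pics/s12.png

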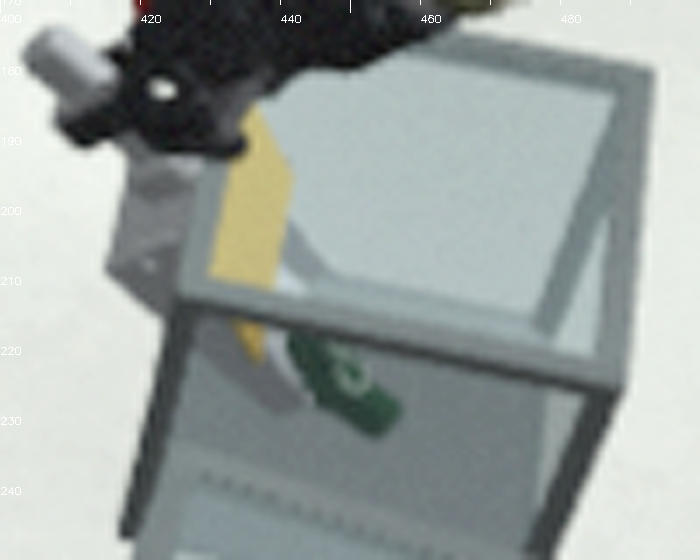

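Run:
```python
from h import *
S=cam("scene")
a=np.radians(81);F=np.array([np.cos(a),np.sin(a)]);Y=np.array([-F[1],F[0]])
O=np.array([.505,.353])
for p in [(443,220),(449,224),(454,229),(441,217),(456,229)]:
  for z in (.015,.06):
    w=onz(S,*p,z)[:2]-O; print(p,z,(w@F).round(3),(w@Y).round(3))
# lip corners expected in image
for y in(-.039,.039):
    s=.0536-.085; w=O+F*s+Y*y; print("lip",y,np.round(proj(S,[*w,.047]),1))
```

```text
(443, 220) 0.015 -0.022 0.025
(443, 220) 0.06 -0.025 -0.012
(449, 224) 0.015 -0.002 0.014
(449, 224) 0.06 -0.006 -0.022
(454, 229) 0.015 0.015 -0.001
(454, 229) 0.06 0.01 -0.037
(441, 217) 0.015 -0.03 0.035
(441, 217) 0.06 -0.033 -0.002
(456, 229) 0.015 0.021 0.001
(456, 229) 0.06 0.016 -0.035
lip -0.039 [439. 229.]
lip 0.039 [442.5 209.5]
```

```bash
python3 -c "
from tip import *
path((.0536,.047),40,(.0306,.0663),40,4)
path((.0306,.0663),40,(.03,.1085),0,14)"
```

```text
[[-0.0009, -0.0057, 0.0048], [-0.0009, -0.0057, 0.0048], [-0.0009, -0.0057, 0.0048], [-0.0009, -0.0057, 0.0048]]
dr -0.0 0.0 end [-0.07959299  0.18591537]
[[-0.0009, -0.0058, -0.0026], [-0.0009, -0.0055, -0.0029], [-0.0008, -0.0052, -0.0032], [-0.0008, -0.0049, -0.0034], [-0.0007, -0.0046, -0.0037], [-0.0007, -0.0042, -0.0039], [-0.0006, -0.0039, -0.0041], [-0.0006, -0.0035, -0.0043], [-0.0005, -0.0032, -0.0044], [-0.0004, -0.0028, -0.0046], [-0.0004, -0.0024, -0.0047], [-0.0003, -0.002, -0.0048], [-0.0003, -0.0017, -0.0049], [-0.0002, -0.0013, -0.005]]
dr 0.0493 -0.0078 end [-0.1313  0.1293]
```

Emit:
jog_arm(
  travel=[
    [-0.0009,-0.0057,0.0048],
    [-0.0009,-0.0057,0.0048],
    [-0.0009,-0.0057,0.0048],
    [-0.0009,-0.0057,0.0048],
    [0,0,0],
    [0,0,0],
  ],
  dr=[
    [0,0,0],
    [0,0,0],
    [0,0,0],
    [0,0,0],
    [0,0,0],
    [0,0,0],
  ],
)

```text
time_s: 33.0
position: [0.48, 0.1895, 0.1867]
tool_rot: [[0.12, 0.988, -0.099], [0.759, -0.156, -0.632], [-0.64, 0.0, -0.769]]
ft_force: [-0.3, 0.6, -2.4]
grip_width: 0.016
```

Run:
```python
from h import *
S=cam("scene");T=cam("top")
crop(S,400,170,500,250,7,"s13.png")
```

```text
(no output)
```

View pics/s13.png

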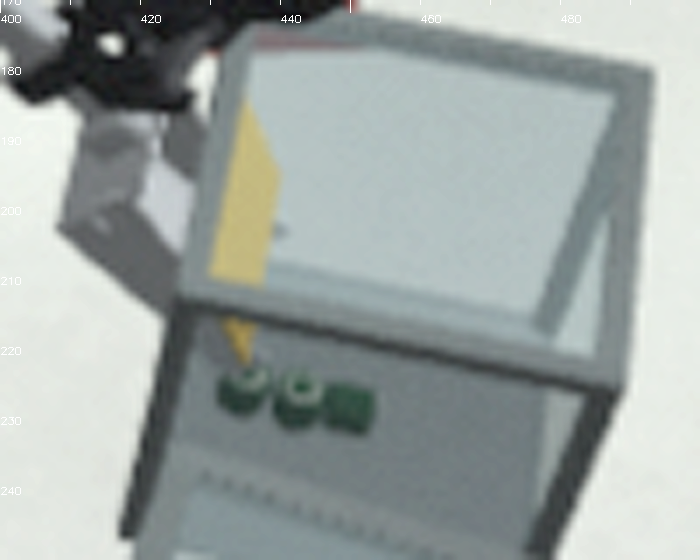

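All three green canisters sit in the bin at (434.5,226), (442,227) and (450,228), clear of the scoop. I'll level and withdraw.

Emit:
jog_arm(
  travel=[
    [-0.0009,-0.0058,-0.0026],
    [-0.0009,-0.0055,-0.0029],
    [-0.0008,-0.0052,-0.0032],
    [-0.0008,-0.0049,-0.0034],
    [-0.0007,-0.0046,-0.0037],
    [-0.0007,-0.0042,-0.0039],
    [-0.0006,-0.0039,-0.0041],
    [-0.0006,-0.0035,-0.0043],
    [-0.0005,-0.0032,-0.0044],
    [-0.0004,-0.0028,-0.0046],
    [-0.0004,-0.0024,-0.0047],
    [-0.0003,-0.002,-0.0048],
    [-0.0003,-0.0017,-0.0049],
    [-0.0002,-0.0013,-0.005],
    [0,0,0],
  ],
  dr=[
    [0.0493,-0.0078,0],
    [0.0493,-0.0078,0],
    [0.0493,-0.0078,0],
    [0.0493,-0.0078,0],
    [0.0493,-0.0078,0],
    [0.0493,-0.0078,0],
    [0.0493,-0.0078,0],
    [0.0493,-0.0078,0],
    [0.0493,-0.0078,0],
    [0.0493,-0.0078,0],
    [0.0493,-0.0078,0],
    [0.0493,-0.0078,0],
    [0.0493,-0.0078,0],
    [0.0493,-0.0078,0],
    [0,0,0],
  ],
)

```text
time_s: 34.35
position: [0.4712, 0.1377, 0.1287]
tool_rot: [[0.156, 0.988, -0.001], [0.988, -0.156, 0.005], [0.004, -0.002, -1.0]]
ft_force: [-1.0, -1.6, -2.8]
grip_width: 0.0166
```

Emit:
jog_arm(
  travel=[
    [-0.0016,-0.01,0],
    [-0.0016,-0.01,0],
    [-0.0016,-0.01,0],
    [-0.0016,-0.01,0],
    [-0.0016,-0.01,0],
    [-0.0016,-0.01,0],
    [-0.0016,-0.01,0],
    [0,0,0],
    [0,0,0],
  ],
  dr=[
    [0,0,0],
    [0,0,0],
    [0,0,0],
    [0,0,0],
    [0,0,0],
    [0,0,0],
    [0,0,0],
    [0,0,0],
    [0,0,0],
  ],
)

```text
time_s: 35.1
position: [0.4606, 0.0682, 0.1297]
tool_rot: [[0.156, 0.988, 0.001], [0.988, -0.156, 0.004], [0.004, 0.0, -1.0]]
ft_force: [0.1, 0.5, -1.5]
grip_width: 0.0165
```

Run:
```python
from h import *
S=cam("scene");T=cam("top")
crop(S,330,150,500,270,4,"s14.png");crop(T,160,170,320,270,5,"t14.png")
o=observe();print(o["position"],o["tool_rot"].round(3))
```

```text
[0.46064171 0.06887688 0.12964971] [[ 0.155  0.988  0.001]
 [ 0.988 -0.155  0.004]
 [ 0.004  0.    -1.   ]]
```

View pics/s14.png

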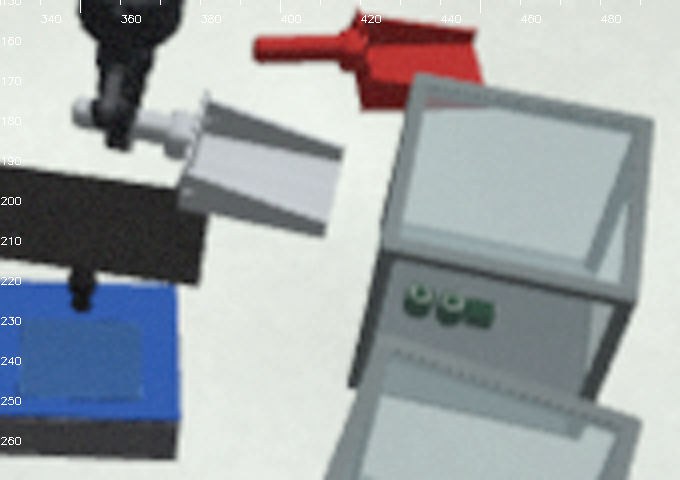

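View pics/t14.png

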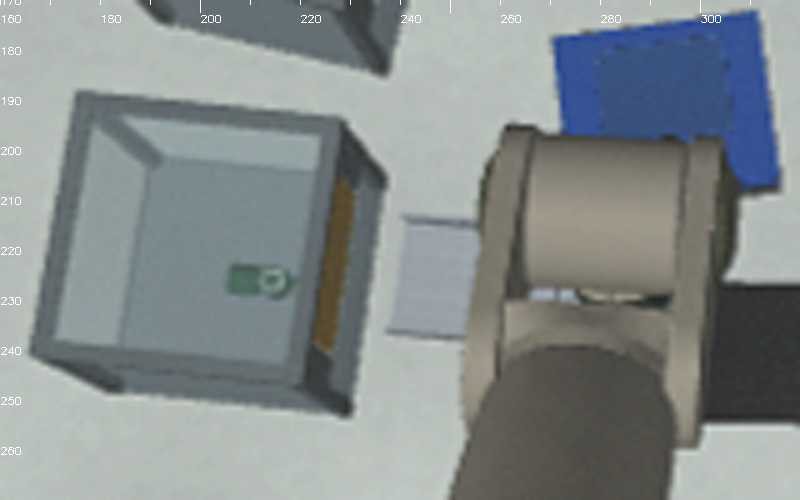

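The three canisters are on the bin floor, the flap is shut and the scoop is empty. I'll return the scoop to the mat.

Emit:
jog_arm(
  travel=[
    [-0.0015,-0.0093,-0.005],
    [-0.0015,-0.0093,-0.006],
    [-0.0015,-0.0093,-0.006],
    [-0.0015,-0.0093,-0.006],
    [-0.0015,-0.0093,-0.006],
    [-0.0015,-0.0093,-0.006],
    [-0.0015,-0.0093,-0.006],
    [-0.0015,-0.0093,-0.006],
    [-0.0015,-0.0093,-0.006],
    [-0.0015,-0.0093,-0.006],
    [0,0,-0.01],
    [0,0,-0.01],
    [0,0,-0.01],
    [0,0,0],
    [0,0,0],
  ],
  dr=[
    [0,0,0.012],
    [0,0,0.012],
    [0,0,0.012],
    [0,0,0.012],
    [0,0,0.012],
    [0,0,0.012],
    [0,0,0.012],
    [0,0,0.012],
    [0,0,0.012],
    [0,0,0.012],
    [0,0,0],
    [0,0,0],
    [0,0,0],
    [0,0,0],
    [0,0,0],
  ],
)

```text
time_s: 36.45
position: [0.4457, -0.0239, 0.0405]
tool_rot: [[0.035, 0.999, -0.0], [0.999, -0.035, 0.004], [0.004, -0.001, -1.0]]
ft_force: [-0.5, 0.4, -2.3]
grip_width: 0.0164
```

Emit:
jog_arm(
  travel=[
    [0,0,-0.004],
    [0,0,-0.004],
    [0,0,-0.003],
    [0,0,-0.002],
    [0,0,0],
    [0,0,0],
  ],
  dr=[
    [0,0,0],
    [0,0,0],
    [0,0,0],
    [0,0,0],
    [0,0,0],
    [0,0,0],
  ],
)

```text
time_s: 36.95
position: [0.4456, -0.0242, 0.0276]
tool_rot: [[0.035, 0.999, 0.0], [0.999, -0.035, 0.004], [0.004, -0.0, -1.0]]
ft_force: [1.0, 1.0, -1.8]
grip_width: 0.0165
```

Emit:
jog_arm(
  travel=[
    [0,0,-0.001],
    [0,0,-0.001],
    [0,0,-0.001],
    [0,0,-0.001],
    [0,0,0],
    [0,0,0],
  ],
  dr=[
    [0,0,0],
    [0,0,0],
    [0,0,0],
    [0,0,0],
    [0,0,0],
    [0,0,0],
  ],
)

```text
time_s: 37.45
position: [0.4456, -0.0244, 0.0238]
tool_rot: [[0.035, 0.999, 0.0], [0.999, -0.035, 0.004], [0.004, 0.0, -1.0]]
ft_force: [-1.9, -0.3, 4.0]
grip_width: 0.0167
```

The scoop is in contact with the mat. I'll release and retreat.

Emit:
jog_arm(
  travel=[
    [0,0,0],
    [0,0,0],
    [0,0,0],
    [0,0,0],
    [0,0,0.02],
    [0,0,0.03],
    [0,0,0.04],
    [0,0,0.04],
    [0,0,0.04],
    [0,-0.04,0],
    [0,-0.04,0],
    [0,-0.04,0.02],
    [-0.03,-0.04,0.02],
    [-0.03,-0.03,0],
    [-0.03,-0.03,0],
    [0,0,0],
    [0,0,0],
  ],
  dr=[
    [0,0,0],
    [0,0,0],
    [0,0,0],
    [0,0,0],
    [0,0,0],
    [0,0,0],
    [0,0,0],
    [0,0,0],
    [0,0,0],
    [0,0,0],
    [0,0,0],
    [0,0,0],
    [0,0,0],
    [0,0,0],
    [0,0,0],
    [0,0,0],
    [0,0,0],
  ],
  jaw=0.05,
  newtons=40,
)

```text
time_s: 38.87
position: [0.3623, -0.2327, 0.2277]
tool_rot: [[0.04, 0.999, 0.0], [0.999, -0.04, 0.004], [0.004, 0.0, -1.0]]
ft_force: [0.2, 0.7, 0.0]
grip_width: 0.0501
```

Run:
```python
from h import *
S=cam("scene");T=cam("top")
crop(S,190,150,390,290,4,"s15.png");crop(T,160,110,360,260,4,"t15.png")
for n,g in(("top",T),("scene",S)):
    c=g["color"].astype(int)
    m=(c[:,:,2]>c[:,:,0]+50)&(c[:,:,2]>c[:,:,1]+35)
    for s,ce,l in blobs(m,300): print(n,s,ce)
```

```text
top [271, 172, 44, 40, 830] [292.5, 193.3]
top [335, 183, 42, 36, 836] [355.1, 202.3]
top [392, 193, 43, 36, 557] [418.7, 208.9]
scene [197, 185, 53, 33, 1281] [223.6, 201.4]
scene [254, 201, 53, 36, 1418] [280.8, 219.0]
scene [325, 220, 50, 35, 1552] [349.7, 237.9]
```

View pics/s15.png

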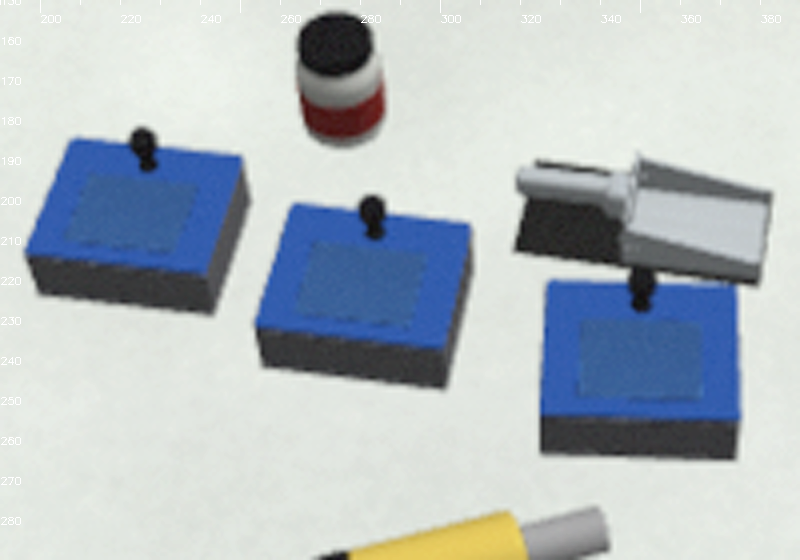

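View pics/t15.png

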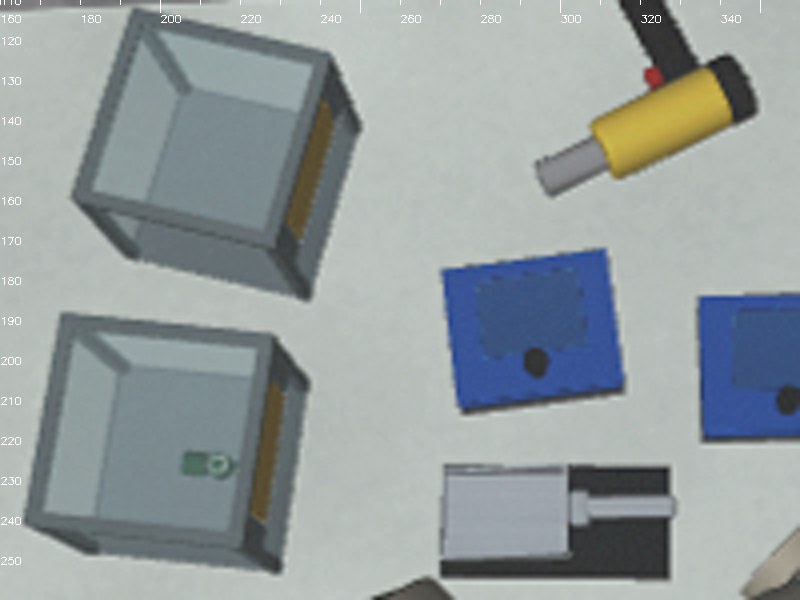

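All checks look right: lids at the same pixels as at the start, flap hanging shut, scoop flat on its mat, tub and heat gun unmoved. I'll hand it in.

```bash
python3 -c "
from rig import close_job
print(close_job())"
```

```text
the job is handed in; nothing more can be done
None
```

I opened one box, the one nearest the bin. It held the green canisters, three of them, so the other two boxes stayed shut. I put the three in the aluminium scoop, shut the lid, pushed the flap in with the scoop's lip and tipped them into the bin nearest the base. I then set the scoop back on its mat and handed in at about 39 s.

**Last checks:**
- **Lids:** all three blue lids are at the same pixels as at the start. The closed one ended about 1 mm higher at the knob, roughly 0.01 rad.
- **Canisters:** after the scoop was withdrawn, the scene camera showed all three on the bin floor. The last top view showed only two, because the bin's front frame hides the one nearest the flap. The scoop is empty.
- **Flap and scoop:** the flap hangs shut. The scoop is flat on the mat at its starting pixels, and no knock to it was seen.
- **Tub and heat gun:** neither shows any movement by eye, and the arm is clear of everything.

No check failed.

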